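Log in and hang up the lunch-box carry frames to dry

TASK

Book the drying station first: take the scanner wand from its cradle, aim its head square at the middle of the barcode label on the station from about 8 cm away, hold it steady there for two seconds, and stand it back in its cradle, head down. Then hang every white carry frame that stands on the island over the drying bar, level, with one side plate on each side of the bar. Once all of them hang, pull the timer knob up to its stop, keep it there for a second, and let it go, leaving all hung up, the wand in its cradle and the scoop and brick separator where they lie.

Things in the scene. Friction and masses are not known exactly. Their poses are not given: they have to be found in the camera images.
- station: Fixed grey drying station. Origin on the island top below the bar; y runs along the bar, -x faces the robot. Drip tray 170 x 460 x 8 mm; level flat wooden bar, 40 wide x 14 mm, top 150 mm up, centred at x = 0; posts (140 mm high) at y = -250 and +170, free bar y -243 to +163 mm. Timer box: x -15 to 85, y 190 to 310, 150 mm high, with a lower sloped panel before it, x -92 to -9.
- bar_mid (a point): Middle of the bar's free length, on the bar's top face (150 mm above the island; x = 0, y = -40 mm of the station). Axes as the station's.
- label: White paper label with black bars, 50 x 70 mm, on the sloped panel of the timer box. Origin at its centre on its surface, 125 mm above the island; its z axis is the outward normal (leans 24 degrees from vertical towards the station's -x), its y runs as the bar.
- timer (a joint): Black timer knob on top of the timer box, on a sprung rod that pulls straight up: 0 m = down, 0.040 m = out to its stop. The spring pulls it back with about 4 N (down) to 8 N (at the stop); let go, it returns to 0 by itself within about 2 s.
- timer_knob (a point): Centre of the timer knob, a cylinder 38 mm in diameter and 22 mm high with upright axis; the gap from its underside to the box top is 22 mm when down. The point moves with the knob (183 mm above the island when down).
- cradle: Black square cup, 56 x 56 x 50 mm, fixed to the island: the scanner wand's cradle. Opening 44 x 44 mm, inner floor 6 mm above the island. Origin at the centre of its underside, z up.
- wand: Scanner wand, 155 mm long, about 0.12 kg: black head 36 mm in diameter and 55 mm long at the bottom, grey handle 30 mm in diameter and 100 mm long above it. Starts upright in the cradle, head down. Origin at the centre of the head's flat end (the scanning end, which looks along -z); +z runs along the wand up the handle.
- frame1: White plastic carry frame (2 to 4 of four alike; absent: None): upside-down U, 100 (x) x 76 (y; feet 82) x 100 mm, 0.13 kg. Side plates 6 mm thick at x = +-50; flat crown 60 to 66 mm up; on it a grip block 24 (x) x 64 (y), 66 to 100 mm up. Sloping braces under the crown (50 mm apart at it) keep it centred. Origin between the feet, z up; stands at the start. Hangs with y along the bar.
- frame1_crown (a point): Centre of the underside of frame1's crown (60 mm above its origin): it rests on the top of the bar when hung.
- frame2: White plastic carry frame (2 to 4 of four alike; absent: None): upside-down U, 100 (x) x 76 (y; feet 82) x 100 mm, 0.13 kg. Side plates 6 mm thick at x = +-50; flat crown 60 to 66 mm up; on it a grip block 24 (x) x 64 (y), 66 to 100 mm up. Sloping braces under the crown (50 mm apart at it) keep it centred. Origin between the feet, z up; stands at the start. Hangs with y along the bar.
- frame2_crown (a point): Centre of the underside of frame2's crown (60 mm above its origin): it rests on the top of the bar when hung.
- frame3: White plastic carry frame (2 to 4 of four alike; absent: None): upside-down U, 100 (x) x 76 (y; feet 82) x 100 mm, 0.13 kg. Side plates 6 mm thick at x = +-50; flat crown 60 to 66 mm up; on it a grip block 24 (x) x 64 (y), 66 to 100 mm up. Sloping braces under the crown (50 mm apart at it) keep it centred. Origin between the feet, z up; stands at the start. Hangs with y along the bar.
- frame3_crown (a point): Centre of the underside of frame3's crown (60 mm above its origin): it rests on the top of the bar when hung.
- frame4: White plastic carry frame (2 to 4 of four alike; absent: None): upside-down U, 100 (x) x 76 (y; feet 82) x 100 mm, 0.13 kg. Side plates 6 mm thick at x = +-50; flat crown 60 to 66 mm up; on it a grip block 24 (x) x 64 (y), 66 to 100 mm up. Sloping braces under the crown (50 mm apart at it) keep it centred. Origin between the feet, z up; stands at the start. Hangs with y along the bar.
- frame4_crown (a point): Centre of the underside of frame4's crown (60 mm above its origin): it rests on the top of the bar when hung.
- scoop: Bystander, to be left alone: orange plastic scoop, about 165 mm long and 30 mm high, lying loose. Origin at its underside.
- separator: Bystander, to be left alone: grey brick separator, about 105 mm long, 13 mm high, lying loose. Origin at its underside.
Not all that is in view belongs to the job. Leave any green look-alike of the frame1 alone.

How it is judged:
By the outcome, as a careful person would: the job done as asked, in the order asked, and still so for the second after the job is handed in, with the robot touching nothing.
Of frame1, frame2, frame3, frame4 only 2 to 4 are there at a start; the rules pass over those that are not, and their reading is None.
At some moment in a run one of frame1, frame2, frame3, frame4 may be knocked a few centimetres aside while the robot is not near it.
It also fails if it takes over 210 s, if anything falls off the work surface, if the arm or the gripper's body presses on something with over 40 N, if the wrist force passes 120 N, or if a joint passes its speed limit or range.

ROBOT

A 6-joint arm with a two-finger parallel gripper is mounted at the origin on the work surface. World frame = base frame: x ahead of the robot, y to its left, z up, the work surface at z = 0. Lengths are in m, angles in rad, forces in N, time in s.
With the tool pointing down it reaches from about 0.375 to 0.9 m from the base axis. Payload 3.1 kg.
Tool frame: the origin (TCP) lies between the finger pads; the fingertips stand 19 mm ahead of it and the grasp point (between the pads) is the TCP; z points along the fingers, y is the line along which they close (so a half turn about z gives the same grasp; the last joint's range is limited). The gripper opens to 87 mm and grips with 3 to 60 N. Pads are 19 mm wide; open, the fingers measure 117 mm over their backs; the gripper's body (75 mm by 190 mm) begins 51 mm behind the grasp point.
Start: joints at [-0.178, 0.527, 1.433, -0, 1.181, -0.178], TCP at [0.625, 0, 0.242] pointing down, gripper open.
Joint ranges: [-3.08, 3.08], [-0.75, 2.2], [0.22, 2.44], [-1.43, 4.57], [0, 2.65], [-2.85, 2.85]. Speed limits (rad/s): [2.79, 2.79, 3.14, 3.14, 3.14, 3.14].

INTERFACE

Orientations are given as a unit quaternion [x, y, z, w].
In Python, from rig import telemetry, viewer, hand_in gives the robot as it stands. The module is installed in compiled form; this text tells all that it offers.
- The arm moves only by the shell command python3 -m creep 'ROWS' [FORCE]. ROWS is JSON, a list of rows, each an object with "translation": the shift along the tool's x, y, z in mm, a list of three; "roll": the turn about the tool's z in degrees; "gripper": the finger opening in mm, from 0 to 87. In form: [{"translation": [tx, ty, tz], "roll": roll, "gripper": gripper}, ...]. A call has 1 to 5 rows; each row is the pose to reach, as a shift and turn from the pose commanded when the call began, along the tool's axes at that moment; what a row does not reach only later rows make up. A row lasts 1/12 s, in which the tool goes at most 41.7 mm and 7.16 degrees, less where a joint would pass 70% of its speed; a pose out of reach is approached as far as the arm can. A call with a gripper value outside its range is refused whole. The fingers move at their own pace and stop on an object; FORCE is the grip in N (left out, the last holds). Time passes only in rows, so rows that repeat a pose let the fingers close. It gives the time, the measured TCP pose, the force, the opening and the grip force at its end, in the units of the state.
- telemetry.get_obs(): the state, without advancing time (a new reading comes with each control period).
- viewer.camera(name): name is "scene" or "side" or "wrist"; returns the picture (480x640x3 uint8, blue, green, red); there is no depth.
- viewer.camera_info(name): a dict with "intrinsics" (3x3 intrinsics, pixels), "rvec" (rotation vector, rad) and "tvec" (3), from world to camera coordinates, as OpenCV has them; the wrist camera has in their place "hand_eye" (4x4, takes a point from camera to tool coordinates, whose origin is the TCP and whose axes are the flange's). Camera axes: x right, y down, z forward; pixel columns grow to the right and rows downward; lengths in m; the calibration is good to about 2 mm. A picture is of the moment at which its call begins: read the wrist's pose just before it. camera_info takes no time and is no camera call.
- hand_in(): hands the job in; it is judged then, once.
Trained networks look in the newest picture that a camera, given by its name, has taken for a name from the list of things; names that differ only in an ending like _2 or _b are one class to them, and where a whole thing is asked for, a point or a joint stands for the part that bears it (a point fixed in the world has none). Each returns a list of dicts, best first, with "p" (0 to 1); they miss things now and then, are a little off and sometimes report something else, mostly with a low value. They report only what shows in the picture. A call takes as long as a camera call. They do not tell look-alikes from the thing itself.
- viewer.recognise(camera, thing): "bbox" ([left, top, width, height] in pixels, round what is visible of it).
The state is a dict: "time": time; "q": joint angles; "joint_velocities": joint speeds; "joint_torque": joint torques, N m; "position": TCP position; "tool_rot": TCP orientation; "ft_force": force on the tool from outside, world axes, zero at the start; "moment": the same for the moment, N m; "grip_width": finger opening in m; "grip_force": force on a finger pad.
Only numpy, scipy, OpenCV 4.12 (cv2) and the standard library are available. Lean on these libraries where they do the work, as an engineer would, in place of code of your own. Each camera call takes 0.05 s, during which the arm holds its last target. There are 200 camera calls.

## Working session

There is one attempt and no reset: what is moved stays moved. The work goes in short steps, Python scripts to look and compute and a shell command to move; the robot and the scene stay as the last step left them, time stands still between calls to the robot, and variables do not carry over. Pictures are saved under pics/ and viewed, at most 18 in all, crops included, and the job is handed in when it is done.

```bash
mkdir -p pics; python3 - <<'E'
from rig import telemetry, viewer
import cv2
o=telemetry.get_obs(); print({k:(v if not hasattr(v,'round') else v) for k,v in o.items()})
for c in ("scene","side"):
    im=viewer.camera(c); cv2.imwrite(f"pics/{c}0.png",im)
    i=viewer.camera_info(c); print(c,i)
    for t in ("frame1","wand","cradle","label","timer_knob","station","scoop","separator"):
        print(t,[(r["bbox"],round(r["p"],2)) for r in viewer.recognise(c,t)])
print(viewer.camera_info("wrist"))
E
```

```text
{'time': 0.0, 'q': array([-1.78513857e-01,  5.28494897e-01,  1.43392759e+00,  1.58397391e-05,
        1.18136771e+00, -1.78521052e-01]), 'joint_velocities': array([-0.00251504,  0.0013628 , -0.00083575, -0.00224877,  0.00082829,
        0.00115463]), 'joint_torque': array([-5.45745443e-04, -4.40045428e+01, -1.76593530e+01,  6.32597599e-02,
        5.83207863e-02, -1.53719384e-04]), 'position': array([6.24301166e-01, 1.51162670e-04, 2.40545887e-01]), 'tool_rot': array([ 7.07105942e-01,  7.07106767e-01, -6.20623113e-04, -9.06742767e-04]), 'ft_force': array([-0.49001743, -1.0183914 ,  0.1248827 ]), 'moment': array([-0.04408621,  0.04209316,  0.00849299]), 'grip_force': 0.0, 'grip_width': 0.0871866295397718}
scene {'intrinsics': array([[528.0824609 ,   0.        , 322.89401614],
       [  0.        , 528.0824609 , 244.7088489 ],
       [  0.        ,   0.        ,   1.        ]]), 'rvec': array([ 0.879407  ,  2.74356094, -0.78464687]), 'tvec': array([ 0.37981196, -0.26361396,  1.29098912])}
frame1 [([417.0, 375.0, 78.9, 80.9], 0.98), ([348.8, 249.0, 64.7, 66.1], 0.96), ([317.8, 319.7, 63
[... 1123 characters left out ...]
)]
station [([214.9, 230.6, 266.2, 249.4], 0.66)]
scoop [([145.9, 371.8, 119.7, 53.6], 0.92), ([214.0, 185.9, 62.8, 53.7], 0.56)]
separator [([178.0, 255.9, 51.8, 12.6], 0.83)]
{'intrinsics': array([[383.39044635,   0.        , 323.62352549],
       [  0.        , 383.39044635, 235.85456026],
       [  0.        ,   0.        ,   1.        ]]), 'hand_eye': array([[ 6.71629743e-04, -9.58442409e-01, -2.85285292e-01,
         7.90214576e-02],
       [ 9.99999487e-01,  8.60110270e-04, -5.35382529e-04,
        -1.23996891e-03],
       [ 7.58510130e-04, -2.85284786e-01,  9.58442495e-01,
        -1.42821765e-01],
       [ 0.00000000e+00,  0.00000000e+00,  0.00000000e+00,
         1.00000000e+00]])}
```

View pics/scene0.png

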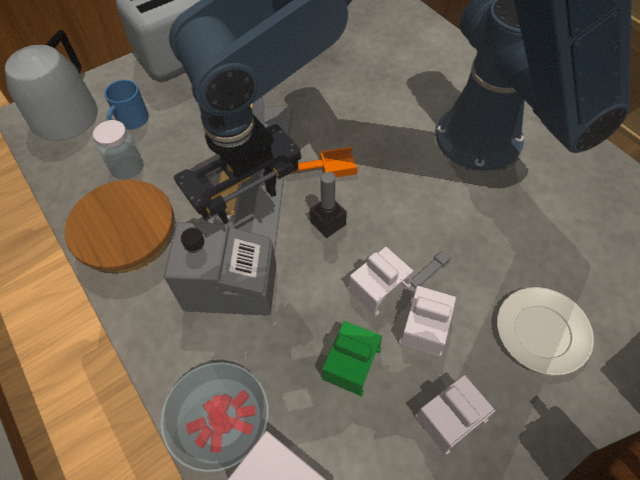

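View pics/side0.png

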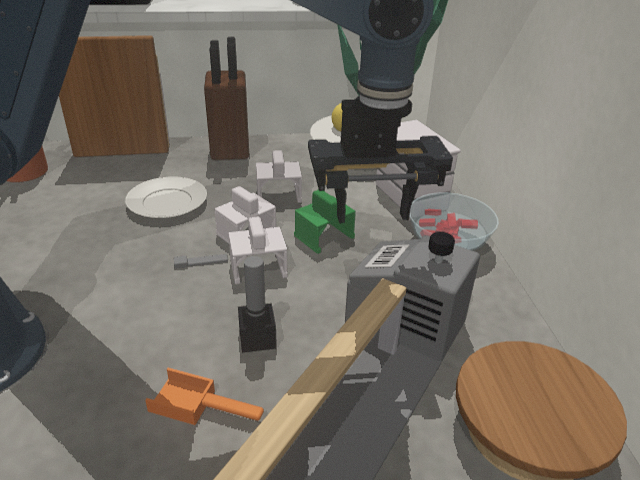

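The scene view shows three white frames at about (380,278), (430,320) and (457,412). It also shows a green look-alike at (352,357), the wand in its cradle at (328,205), the label at (245,258) and the knob at (192,239). The side view shows the same three white frames at (252,245), (245,212) and (278,172), with the green one at (325,220). The white box at the bottom of the scene view is not a frame. Next I'll triangulate coarse positions and take a wrist picture.

```bash
cat > h.py <<'E'
import numpy as np, cv2
from scipy.spatial.transform import Rotation as R
from rig import telemetry, viewer
def cam(c, obs=None):
    i=viewer.camera_info(c); K=np.array(i["intrinsics"])
    if c!="wrist":
        Rm=cv2.Rodrigues(np.array(i["rvec"]))[0]; t=np.array(i["tvec"]).ravel()
    else:
        o=obs or telemetry.get_obs(); T=np.eye(4); T[:3,:3]=R.from_quat(o["tool_rot"]).as_matrix(); T[:3,3]=o["position"]
        W=np.linalg.inv(T@np.array(i["hand_eye"])); Rm,t=W[:3,:3],W[:3,3]
    return K,Rm,t
def proj(C,P):
    K,Rm,t=C; p=(np.atleast_2d(P)@Rm.T+t)@K.T; return p[:,:2]/p[:,2:]
def plane(C,px,z):
    K,Rm,t=C; px=np.atleast_2d(px); d=np.c_[px,np.ones(len(px))]@np.linalg.inv(K).T@Rm; c=-Rm.T@t
    return c+d*((z-c[2])/d[:,2])[:,None]
def tri(*obs):   # (C,px) pairs -> point, rms px
    A=[]
    for (K,Rm,t),px in obs:
        P=K@np.c_[Rm,t]; A+= [px[0]*P[2]-P[0], px[1]*P[2]-P[1]]
    A=np.array(A); A/=np.linalg.norm(A[:,:3],axis=1)[:,None]
    X=np.linalg.lstsq(A[:,:3],-A[:,3],rcond=None)[0]
    return X, np.sqrt(np.mean([(proj(C,X)[0]-px)**2 for C,px in obs]))
E
python3 - <<'E'
from h import *
S,D=cam("scene"),cam("side")
bc=lambda b:(b[0]+b[2]/2,b[1]+b[3]/2)
pr=lambda n,r:print(n,r[0].round(3),round(r[1],1))
for n,a,b in [("label",[231.1,239.3,27.8,38.1],[365.1,245.1,45,24.1]),("knob",[183.6,225.9,20.3,27.9],[428,232.2,26.5,29.9]),("cradle",[308,199.8,35.7,37.1],[235.1,299.4,42.8,52.3]),
 ("fA",[348.8,249,64.7,66.1],[225,213.4,62.7,70.9]),("fB",[402.2,285.7,51.4,69.4],[215.2,184,55.3,55.6]),("fC",[417,375,78.9,80.9],[256.6,146.1,47.3,56.7]),("green",[317.8,319.7,63.5,79.4],[292.3,192,62.7,59.9]),("sep",[410,253,41,34],[178,256,52,13])]:
    pr(n,tri((S,bc(a)),(D,bc(b))))
pr("wandtop",tri((S,(328,176)),(D,(255,259))))
o=telemetry.get_obs(); im=viewer.camera("wrist"); cv2.imwrite("pics/w0.png",im)
W=cam("wrist",o)
for t in ("frame1","wand","cradle","label","timer_knob","separator","scoop"):
    print(t,[(r["bbox"],round(r["p"],2),plane(W,bc(r["bbox"]),0.1)[0].round(3)) for r in viewer.recognise("wrist",t)])
E
```

```text
label [0.665 0.033 0.122] 0.3
knob [ 0.73  -0.022  0.176] 0.7
cradle [ 0.449 -0.007  0.025] 1.2
fA [0.456 0.189 0.039] 0.8
fB [0.436 0.306 0.049] 2.0
fC [0.518 0.465 0.049] 0.2
green [0.599 0.278 0.034] 1.3
sep [ 0.347  0.212 -0.   ] 1.6
wandtop [ 0.448 -0.008  0.164] 0.6
frame1 [([26.0, 0.0, 165.6, 57.0], 0.76, array([0.48 , 0.139, 0.1  ])), ([471.1, 264.0, 73.6, 63.1], 0.22, array([ 0.773, -0.056,  0.1  ]))]
wand [([472.0, 265.3, 73.4, 60.7], 0.69, array([ 0.774, -0.056,  0.1  ])), ([16.8, 198.0, 135.4, 89.6], 0.63, array([ 0.437, -0.011,  0.1  ])), ([175.2, 85.9, 419.9, 329.4], 0.33, array([ 0.672, -0.018,  0.1  ]))]
cradle [([89.5, 184.6, 94.1, 68.5], 0.66, array([0.481, 0.008, 0.1  ]))]
label [([322.2, 132.3, 121.8, 125.1], 0.63, array([0.668, 0.027, 0.1  ]))]
timer_knob [([473.1, 265.9, 72.3, 57.5], 0.92, array([ 0.774, -0.055,  0.1  ]))]
separator [([174.3, 85.3, 421.6, 328.0], 0.27, array([ 0.672, -0.017,  0.1  ]))]
scoop [([16.5, 280.0, 50.5, 10.6], 0.53, array([ 0.397, -0.047,  0.1  ]))]
```

View pics/w0.png

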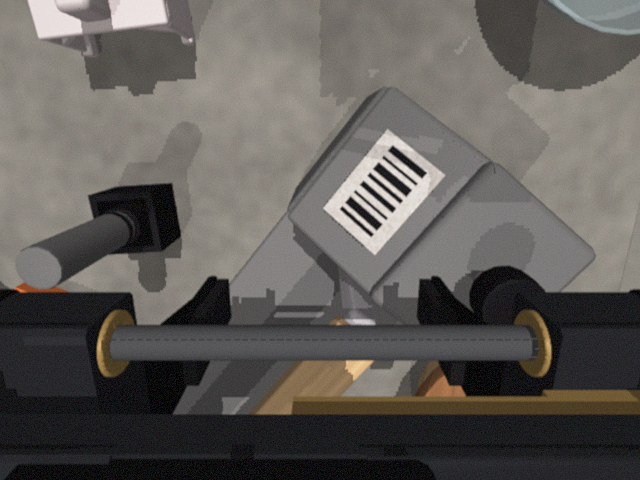

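The wrist view shows the label centred at about (384,192), with corners near (388,130), (445,176), (377,254) and (323,208). The wand is at left, its top at (42,267) and its cradle at (135,218). A white frame is at the top left.

The tool can't tilt, so I'll pivot the wand in a soft grip against the cradle rim to lean it 24°. First I move above the wand, then look at the uncovered station.

```bash
python3 -m creep '[{"translation":[-4,-40,0],"roll":0,"gripper":87},{"translation":[-8,-80,0],"roll":0,"gripper":87},{"translation":[-8,-120,0],"roll":0,"gripper":87},{"translation":[-8,-155,0],"roll":0,"gripper":87},{"translation":[-8,-176,0],"roll":0,"gripper":87}]' 5
python3 -m creep '[{"translation":[0,0,0],"roll":0,"gripper":87},{"translation":[0,0,0],"roll":0,"gripper":87}]'
python3 - <<'E'
from h import *
o=telemetry.get_obs();print(o["position"])
S=viewer.camera("scene");D=viewer.camera("side");o=telemetry.get_obs();W=viewer.camera("wrist")
for n,i in zip("SDW",(S,D,W)): cv2.imwrite(f"pics/{n}1.png",i)
np.save("pics/o1.npy",np.r_[o["position"],o["tool_rot"]])
a=cv2.resize(S[80:330,150:350],None,fx=3,fy=3,interpolation=cv2.INTER_CUBIC)[:, :600]
cv2.imwrite("pics/cropS1.png",cv2.resize(S[90:330,150:470],None,fx=2.5,fy=2.5,interpolation=cv2.INTER_CUBIC))
cv2.imwrite("pics/cropD1.png",cv2.resize(D[210:480,190:510],None,fx=2.2,fy=2.2,interpolation=cv2.INTER_CUBIC))
E
```

```text
time: 1.72
position: [0.4443, -0.0072, 0.2412]
tool_rot: [0.707, 0.707, -0.001, -0.002]
ft_force: [-0.2, -0.9, 1.0]
grip_width: 0.0869
grip_force: 0.0
time: 1.88
position: [0.4486, -0.008, 0.2421]
tool_rot: [0.707, 0.707, 0.0, 0.001]
ft_force: [0.7, 0.7, 0.3]
grip_width: 0.0868
grip_force: 0.0
[ 0.44864505 -0.00798559  0.24205538]
```

View pics/cropS1.png

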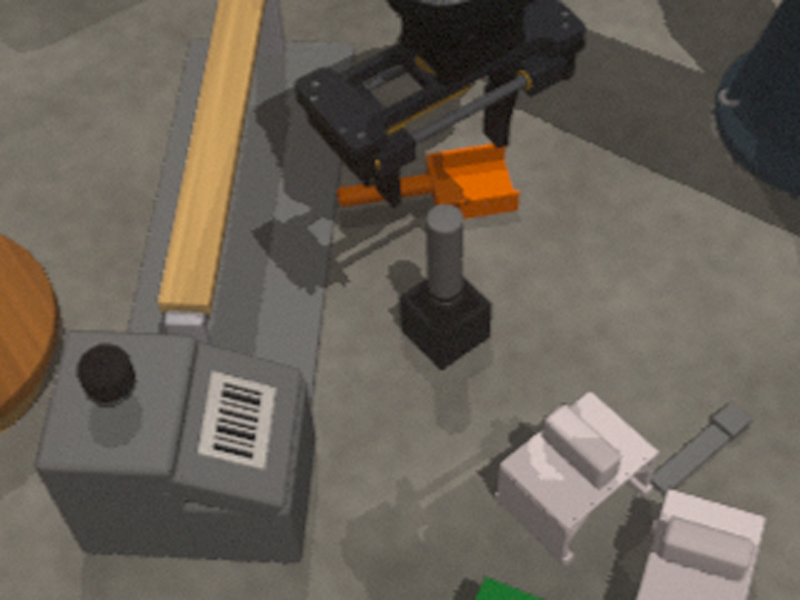

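View pics/cropD1.png

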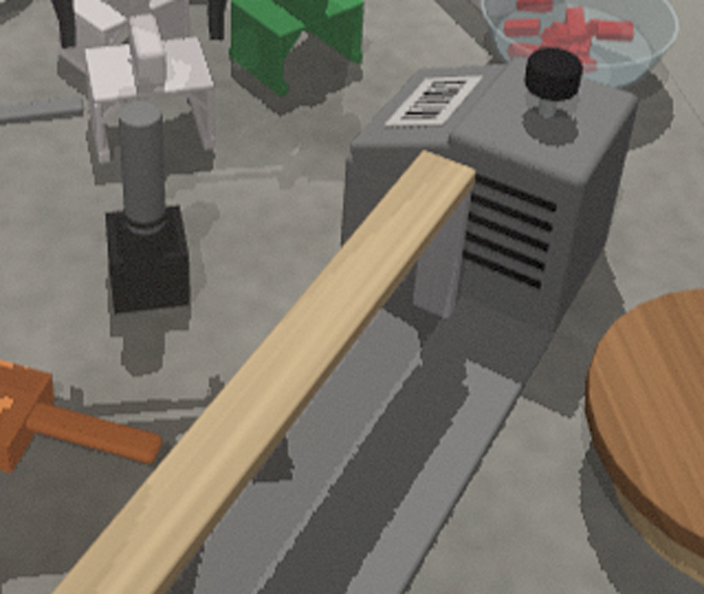

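```bash
python3 - <<'E'
from h import *
from scipy.optimize import least_squares
S,D=cam("scene"),cam("side")
s=lambda p:np.array(p)/2.5+[150,90]
d=lambda p:np.array(p)/2.2+[190,210]
T={}
for n,a,b in [("bar+x",(160,305),(475,177)),("bar-x",(208,310),(426,152)),("knob",(106,374),(554,74)),("l1 box-side/knobside +y?",(198,455),(481,76)),("l2",(213,372),(432,126)),("l3",(276,379),(387,124)),("l4",(263,468),(437,76)),("wandtop",(445,217),(141,112)),("cradN",(443,366),(114,310))]:
    X,e=tri((S,s(a)),(D,d(b))); T[n]=X; print(n,X.round(4),round(e,2))
L=np.mean([T[k] for k in T if k[0]=='l'],0); print("label",L)
# yaw from bar edges in scene/side at z=.15
for C,f,e1,e2 in [(S,s,((220,0),(160,305)),((264,0),(208,310))),(D,d,((52,594),(426,152)),)+(((52,594),(426,152)),)]:
    for e in (e1,e2):
        P=plane(C,f(e),0.15); v=P[1]-P[0]; print(P.round(4).tolist(),np.degrees(np.arctan2(v[1],v[0])))
W0=plane(cam("wrist",{"position":[.6243,.00015,.2405],"tool_rot":[.7071,.7071,-.0006,-.0009]}),[(388,130),(445,176),(377,254),(323,208)],0.125); print(W0.round(4), W0.mean(0))
E
```

```text
bar+x [ 0.6644 -0.0778  0.1429] 0.5
bar-x [ 0.6372 -0.0509  0.1447] 0.39
knob [ 0.7315 -0.0197  0.1814] 0.31
l1 box-side/knobside +y? [0.7038 0.0477 0.1338] 0.06
l2 [ 0.6563 -0.0076  0.1317] 1.17
l3 [0.6235 0.016  0.1188] 1.13
l4 [0.6728 0.0742 0.1178] 1.81
wandtop [ 0.4465 -0.0082  0.1602] 0.41
cradN [ 0.4349 -0.002  -0.0426] 6.11
label [0.66410507 0.03256032 0.12551505]
[[0.4591, -0.3318, 0.15], [0.6647, -0.0722, 0.15]] 51.622793688888756
[[0.4275, -0.3087, 0.15], [0.6376, -0.0469, 0.15]] 51.262276462821
[[0.3949, -0.3564, 0.15], [0.6361, -0.0576, 0.15]] 51.08319571671985
[[0.3949, -0.3564, 0.15], [0.6361, -0.0576, 0.15]] 51.08319571671985
[[ 0.6644  0.0741  0.125 ]
 [ 0.7041  0.0444  0.125 ]
 [ 0.6607 -0.0111  0.125 ]
 [ 0.6222  0.0223  0.125 ]] [0.66287345 0.03242266 0.125     ]
```

Both views agree on the station: bar yaw is about 51.3° and the label is at (0.664, 0.0325, 0.125). Knob and label separation matches the text. In the scene crop the bar's end corners are at (160,305) and (208,310), and in the side crop at (426,152) and (475,177). Now I grip the wand.

```bash
python3 -m creep '[{"translation":[0,-1,40],"roll":0,"gripper":87},{"translation":[0,-1,80],"roll":0,"gripper":87},{"translation":[0,-1,108],"roll":0,"gripper":87},{"translation":[0,-1,119],"roll":0,"gripper":87},{"translation":[0,-1,121],"roll":0,"gripper":60}]' 6
python3 -m creep '[{"translation":[0,0,0],"roll":0,"gripper":20},{"translation":[0,0,0],"roll":0,"gripper":20},{"translation":[0,0,0],"roll":0,"gripper":20},{"translation":[0,0,0],"roll":0,"gripper":20},{"translation":[0,0,0],"roll":0,"gripper":20}]' 6
python3 -m creep '[{"translation":[0,0,0],"roll":0,"gripper":20},{"translation":[0,0,0],"roll":0,"gripper":20},{"translation":[0,0,0],"roll":0,"gripper":20},{"translation":[0,0,0],"roll":0,"gripper":20}]' 6
```

```text
time: 2.45
position: [0.4479, -0.0078, 0.1178]
tool_rot: [0.707, 0.707, -0.001, -0.002]
ft_force: [-0.0, -0.0, -0.6]
grip_width: 0.0847
grip_force: 0.0
time: 2.87
position: [0.4487, -0.0081, 0.1215]
tool_rot: [0.707, 0.707, 0.001, 0.001]
ft_force: [0.1, -0.7, 0.4]
grip_width: 0.0549
grip_force: 0.0
time: 3.2
position: [0.4479, -0.008, 0.1207]
tool_rot: [0.707, 0.707, 0.0, 0.0]
ft_force: [0.9, 1.3, 1.5]
grip_width: 0.0294
grip_force: 6.0
```

```bash
python3 -m creep '[{"translation":[0,0,-10],"roll":0,"gripper":20},{"translation":[0,0,-20],"roll":0,"gripper":20},{"translation":[0,0,-28],"roll":0,"gripper":20},{"translation":[0,0,-28],"roll":0,"gripper":20},{"translation":[0,0,-28],"roll":0,"gripper":20}]' 6
python3 -m creep '[{"translation":[8,0,0],"roll":0,"gripper":20},{"translation":[16,0,1],"roll":0,"gripper":20},{"translation":[24,0,3],"roll":0,"gripper":20},{"translation":[32,0,5],"roll":0,"gripper":20},{"translation":[38,0,8],"roll":0,"gripper":20}]' 6
python3 -m creep '[{"translation":[3,0,1],"roll":0,"gripper":20},{"translation":[4,0,2],"roll":0,"gripper":20},{"translation":[4,0,2],"roll":0,"gripper":20}]' 6
python3 - <<'E'
from h import *
cv2.imwrite("pics/D2.png",viewer.camera("side")[200:400,150:350].repeat(3,0).repeat(3,1))
E
```

```text
time: 3.62
position: [0.4482, -0.008, 0.1488]
tool_rot: [0.707, 0.707, 0.0, 0.0]
ft_force: [-0.2, -0.0, -1.1]
grip_width: 0.0302
grip_force: 6.0
time: 4.03
position: [0.448, 0.0312, 0.1403]
tool_rot: [0.707, 0.707, 0.0, 0.0]
ft_force: [0.5, -1.0, 0.3]
grip_width: 0.0298
grip_force: 6.0
time: 4.28
position: [0.4477, 0.0346, 0.1382]
tool_rot: [0.707, 0.707, -0.0, -0.0]
ft_force: [0.8, -0.0, -0.2]
grip_width: 0.0297
grip_force: 6.0
```

View pics/D2.png

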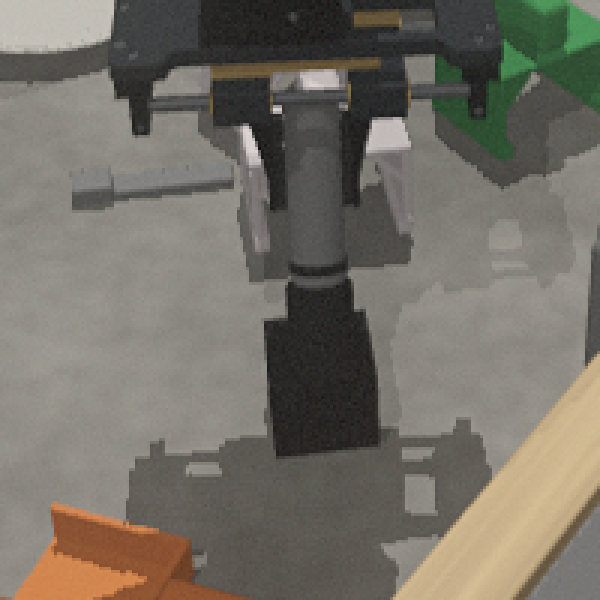

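The side crop shows the wand held at about (318,150–280), head just inside the cradle mouth, with no resisting force, so the pivot took. I firm the grip, lift and carry it toward the scan pose, then measure the tilt.

```bash
python3 -m creep '[{"translation":[0,0,0],"roll":0,"gripper":20},{"translation":[0,0,0],"roll":0,"gripper":20},{"translation":[0,0,-20],"roll":0,"gripper":20},{"translation":[4,0,-45],"roll":0,"gripper":20},{"translation":[10,0,-80],"roll":0,"gripper":20}]' 40
python3 -m creep '[{"translation":[5,20,-30],"roll":-7,"gripper":20},{"translation":[10,45,-60],"roll":-14,"gripper":20},{"translation":[17,75,-80],"roll":-21,"gripper":20},{"translation":[25,100,-85],"roll":-28,"gripper":20},{"translation":[37,125,-85],"roll":-35,"gripper":20}]' 40
python3 -m creep '[{"translation":[0,0,0],"roll":-7,"gripper":20},{"translation":[0,0,0],"roll":-14,"gripper":20},{"translation":[0,0,0],"roll":-16,"gripper":20},{"translation":[0,0,0],"roll":-16,"gripper":20},{"translation":[0,0,0],"roll":-16,"gripper":20}]' 40
python3 - <<'E'
from h import *
o=telemetry.get_obs();print(o["position"],o["tool_rot"],o["grip_force"])
y=R.from_quat(o["tool_rot"]).as_matrix()[:,1];print(np.degrees(np.arctan2(y[1],y[0])))
S=viewer.camera("scene");D=viewer.camera("side")
p=o["position"]
for n,c,i in (("S",cam("scene"),S),("D",cam("side"),D)):
    u=proj(c,p)[0].astype(int); print(n,u, u-[60,60]); x,y=u-[60,60]
    cv2.imwrite(f"pics/{n}3.png",i)
    j=i[max(y,0):y+150,x:x+150]; 
    (globals().update(A=cv2.resize(j,(400,400*j.shape[0]//150),interpolation=cv2.INTER_CUBIC)) if n=="S" else globals().update(B=cv2.resize(j,(400,400*j.shape[0]//150),interpolation=cv2.INTER_CUBIC)))
h=min(len(A),len(B)); cv2.imwrite("pics/SD3.png",np.hstack([A[:h],B[:h]]))
E
```

```text
time: 4.75
position: [0.4458, 0.044, 0.2175]
tool_rot: [0.708, 0.706, -0.002, -0.003]
ft_force: [1.1, 0.2, -2.2]
grip_width: 0.0293
grip_force: 40.0
time: 5.17
position: [0.5751, 0.0807, 0.3063]
tool_rot: [0.46, 0.888, 0.001, 0.002]
ft_force: [0.5, -0.1, -1.3]
grip_width: 0.0294
grip_force: 40.0
time: 5.58
position: [0.5724, 0.0809, 0.303]
tool_rot: [0.335, 0.942, -0.0, -0.001]
ft_force: [-0.4, -0.0, -1.4]
grip_width: 0.0294
grip_force: 40.0
[0.57236535 0.08094112 0.30302228] [ 3.34570620e-01  9.42370292e-01 -1.25630782e-04 -8.46587982e-04] 39.99904749915004
50.90716054456024
S [295 192] [235 132]
D [331 145] [271  85]
```

View pics/SD3.png

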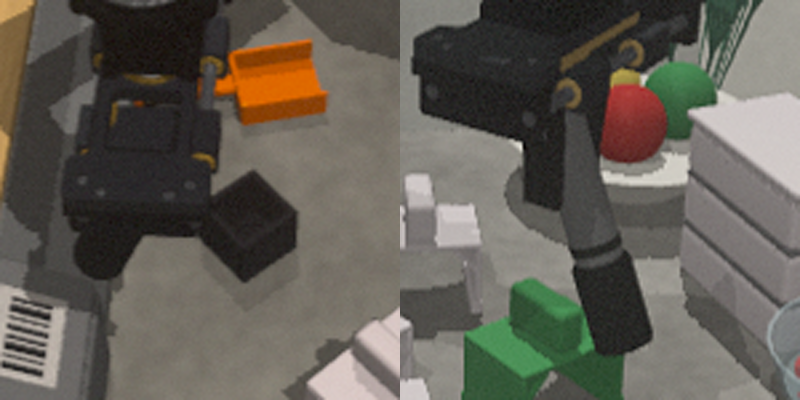

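```bash
python3 - <<'E'
from h import *
from scipy.optimize import least_squares
o=telemetry.get_obs();p=o["position"];M=R.from_quat(o["tool_rot"]).as_matrix()
D,S=cam("side"),cam("scene")
def pts(th,s):
    n=M@[np.sin(th),0,-np.cos(th)]; return np.array([p-s*n,p-(s-.055)*n])
f=lambda v:(proj(D,pts(*v))-[[355.4,213.2],[345.2,178]]).ravel()
r=least_squares(f,[.4,.115]);print(np.degrees(r.x[0]),r.x[1],r.fun.round(1))
for t in (18,21,24,27): print(t,proj(D,pts(np.radians(t),.115)).round(1).tolist(),proj(S,pts(np.radians(t),.115)).round(1).tolist())
# colour-based axis measure in side view: black head silhouettes
im=cv2.imread("pics/D3.png"); g=cv2.cvtColor(im,cv2.COLOR_BGR2GRAY)
m=np.zeros_like(g); m[182:222,335:370]=(g[182:222,335:370]<45); k,l,st,c=cv2.connectedComponentsWithStats(m)
ys,xs=np.where(m>0); print(st, c.round(1))
for y in range(184,220,4): 
    x=np.where(m[y]>0)[0]; print(y,x.min() if len(x) else None,x.max() if len(x) else None,end="; ")
E
```

```text
25.916063182677345 0.11260624861849951 [ 0.5 -1.6 -1.   1.8]
18 [[348.0, 213.3], [340.3, 181.6]] [[278.3, 229.4], [285.8, 212.6]]
21 [[351.2, 213.3], [342.0, 181.5]] [[275.0, 228.6], [284.0, 212.1]]
24 [[354.3, 213.1], [343.7, 181.3]] [[271.7, 227.7], [282.2, 211.6]]
27 [[357.5, 212.8], [345.3, 181.1]] [[268.4, 226.7], [280.5, 211.1]]
[[     0      0    640    480 306501]
 [   336    182     29     37    699]] [[319.4 239.6]
 [350.5 200.1]]
184 349 357; 188 336 358; 192 337 359; 196 339 360; 200 340 362; 204 341 363; 208 342 364; 212 344 364; 216 344 357;
```

Tilt is about 24 ± 1.5°, with the grip 113–115 mm up the wand. Now I go to the scan pose and hold.

```bash
python3 -m creep '[{"translation":[-11,10,0],"roll":0,"gripper":20},{"translation":[-22.5,19.5,0],"roll":-0.4,"gripper":20},{"translation":[-22.5,19.5,0],"roll":-0.4,"gripper":20},{"translation":[-22.5,19.5,0],"roll":-0.4,"gripper":20},{"translation":[-22.5,19.5,0],"roll":-0.4,"gripper":20}]'
python3 - <<'E'
from h import *
o=telemetry.get_obs();p=o["position"];M=R.from_quat(o["tool_rot"]).as_matrix();print(p)
im=viewer.camera("side"); im2=viewer.camera("scene");cv2.imwrite("pics/S4.png",im2);cv2.imwrite("pics/D4.png",im)
D=cam("side");S=cam("scene"); g=cv2.cvtColor(im,cv2.COLOR_BGR2GRAY)
t=np.radians(24);n=M@[np.sin(t),0,-np.cos(t)];print("n",n)
b=p-.115*n; print("head end",b,"hits",p-.195*n)
P=[p-s*n for s in (.115,.06)];print(proj(D,P),proj(S,P))
A=cv2.resize(im[130:280,300:450],(400,400),interpolation=cv2.INTER_CUBIC);B=cv2.resize(im2[150:300,200:350],(400,400),interpolation=cv2.INTER_CUBIC)
cv2.imwrite("pics/SD4.png",np.hstack([A,B]))
E
```

```text
time: 6.1
position: [0.6018, 0.082, 0.3032]
tool_rot: [0.331, 0.944, -0.0, -0.001]
ft_force: [-0.3, -0.1, -2.1]
grip_width: 0.0295
grip_force: 40.0
[0.60179343 0.08200861 0.30320873]
n [-0.31607624  0.25378945  0.91415903]
head end [0.6381422  0.05282282 0.19808044] hits [0.6634283  0.03251967 0.12494772]
[[372.35254902 211.89204467]
 [362.11899    180.25279303]] [[257.76631341 236.60426043]
 [267.69072958 220.70062952]]
```

View pics/SD4.png

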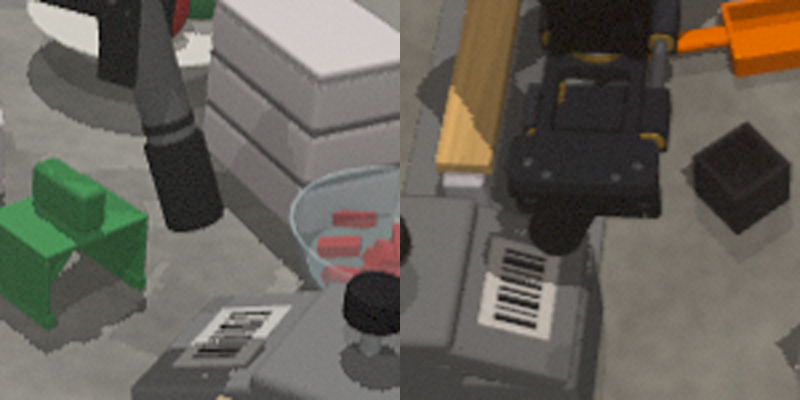

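The side crop shows the head end at about (195,222) in the crop, that is (373,213) in the image, against a prediction of (372,212). It points squarely at the label at (235,333), so I hold for 2.9 s.

```bash
python3 -m creep '[{"translation":[0,0,0],"roll":0,"gripper":20},{"translation":[0,0,0],"roll":0,"gripper":20},{"translation":[0,0,0],"roll":0,"gripper":20},{"translation":[0,0,0],"roll":0,"gripper":20},{"translation":[0,0,0],"roll":0,"gripper":20}]' >/dev/null
python3 -m creep '[{"translation":[0,0,0],"roll":0,"gripper":20},{"translation":[0,0,0],"roll":0,"gripper":20},{"translation":[0,0,0],"roll":0,"gripper":20},{"translation":[0,0,0],"roll":0,"gripper":20},{"translation":[0,0,0],"roll":0,"gripper":20}]' >/dev/null
python3 -m creep '[{"translation":[0,0,0],"roll":0,"gripper":20},{"translation":[0,0,0],"roll":0,"gripper":20},{"translation":[0,0,0],"roll":0,"gripper":20},{"translation":[0,0,0],"roll":0,"gripper":20},{"translation":[0,0,0],"roll":0,"gripper":20}]' >/dev/null
python3 -m creep '[{"translation":[0,0,0],"roll":0,"gripper":20},{"translation":[0,0,0],"roll":0,"gripper":20},{"translation":[0,0,0],"roll":0,"gripper":20},{"translation":[0,0,0],"roll":0,"gripper":20},{"translation":[0,0,0],"roll":0,"gripper":20}]' >/dev/null
python3 -m creep '[{"translation":[0,0,0],"roll":0,"gripper":20},{"translation":[0,0,0],"roll":0,"gripper":20},{"translation":[0,0,0],"roll":0,"gripper":20},{"translation":[0,0,0],"roll":0,"gripper":20},{"translation":[0,0,0],"roll":0,"gripper":20}]' >/dev/null
python3 -m creep '[{"translation":[0,0,0],"roll":0,"gripper":20},{"translation":[0,0,0],"roll":0,"gripper":20},{"translation":[0,0,0],"roll":0,"gripper":20},{"translation":[0,0,0],"roll":0,"gripper":20},{"translation":[0,0,0],"roll":0,"gripper":20}]' >/dev/null
python3 -m creep '[{"translation":[0,0,0],"roll":0,"gripper":20},{"translation":[0,0,0],"roll":0,"gripper":20},{"translation":[0,0,0],"roll":0,"gripper":20},{"translation":[0,0,0],"roll":0,"gripper":20},{"translation":[0,0,0],"roll":0,"gripper":20}]'
python3 - <<'E'
from h import *
S=cv2.imread("pics/S4.png"); g=cv2.cvtColor(S,cv2.COLOR_BGR2GRAY)
# cradle rim centre, scene (crop coords 743,168 rim corners) and side picture
D=cam("side");Sc=cam("scene")
rim=np.array([(743,122),(790,170),(740,204),(694,170)])-[400,0]; print(plane(Sc,rim/2.667+[200,150],0.05).round(4), plane(Sc,rim/2.667+[200,150],0.05).mean(0))
E
```

```text
time: 9.12
position: [0.6027, 0.082, 0.3036]
tool_rot: [0.331, 0.944, 0.0, 0.0]
ft_force: [-0.8, -0.2, -0.8]
grip_width: 0.0289
grip_force: 40.0
[[ 0.4231 -0.0378  0.05  ]
 [ 0.4206  0.0224  0.05  ]
 [ 0.4715  0.0255  0.05  ]
 [ 0.4822 -0.0221  0.05  ]] [ 0.44930881 -0.00299945  0.05      ]
```

```bash
python3 -m creep '[{"translation":[20,-25,0],"roll":7,"gripper":20},{"translation":[39,-50,0],"roll":14,"gripper":20},{"translation":[58,-76,0],"roll":21,"gripper":20},{"translation":[77,-101,0],"roll":28,"gripper":20},{"translation":[96.4,-125.9,0],"roll":35,"gripper":20}]'
python3 -m creep '[{"translation":[0,0,10],"roll":7,"gripper":20},{"translation":[0,0,40],"roll":14,"gripper":20},{"translation":[0,0,70],"roll":16.3,"gripper":20},{"translation":[0,0,86],"roll":16.3,"gripper":20},{"translation":[0,0,86],"roll":16.3,"gripper":20}]'
python3 -m creep '[{"translation":[0,0,0],"roll":0,"gripper":20},{"translation":[0,0,0],"roll":0,"gripper":20}]'
```

```text
time: 9.53
position: [0.4475, 0.0435, 0.3036]
tool_rot: [0.601, 0.799, 0.0, 0.0]
ft_force: [0.3, -0.0, -1.5]
grip_width: 0.0293
grip_force: 40.0
time: 9.95
position: [0.4465, 0.044, 0.2149]
tool_rot: [0.707, 0.708, -0.002, -0.003]
ft_force: [0.2, 0.8, -1.9]
grip_width: 0.0295
grip_force: 40.0
time: 10.12
position: [0.45, 0.0436, 0.2186]
tool_rot: [0.706, 0.708, 0.001, 0.001]
ft_force: [-1.7, -0.3, -1.8]
grip_width: 0.0293
grip_force: 40.0
```

```bash
python3 -m creep '[{"translation":[-5,0,30],"roll":0,"gripper":20},{"translation":[-8,0,55],"roll":0,"gripper":20},{"translation":[-9.5,0,70],"roll":0,"gripper":20},{"translation":[-9.5,0,79],"roll":0,"gripper":20},{"translation":[-9.5,0,79],"roll":0,"gripper":20}]'
python3 -m creep '[{"translation":[0,0,0],"roll":0,"gripper":20},{"translation":[0,0,0],"roll":0,"gripper":20},{"translation":[-6,0,-3],"roll":0,"gripper":20},{"translation":[-14,0,-5],"roll":0,"gripper":20},{"translation":[-22,0,-7],"roll":0,"gripper":20}]' 5
python3 -m creep '[{"translation":[-8,0,-2],"roll":0,"gripper":20},{"translation":[-16,0,-3],"roll":0,"gripper":20},{"translation":[-22,0,-1],"roll":0,"gripper":20},{"translation":[-22,0,6],"roll":0,"gripper":20},{"translation":[-21,0,12],"roll":0,"gripper":20}]' 5
python3 - <<'E'
from h import *
cv2.imwrite("pics/D5.png",viewer.camera("side")[200:400,150:350].repeat(3,0).repeat(3,1))
E
```

```text
time: 10.53
position: [0.4493, 0.0341, 0.1383]
tool_rot: [0.707, 0.708, -0.0, -0.0]
ft_force: [-0.2, 0.1, -2.1]
grip_width: 0.029
grip_force: 40.0
time: 10.95
position: [0.4494, 0.0118, 0.1466]
tool_rot: [0.706, 0.708, 0.001, 0.001]
ft_force: [-0.3, 1.6, -0.3]
grip_width: 0.0297
grip_force: 5.0
time: 11.37
position: [0.4493, -0.0096, 0.1331]
tool_rot: [0.707, 0.707, 0.0, 0.001]
ft_force: [0.9, -1.2, -1.7]
grip_width: 0.0301
grip_force: 5.0
```

View pics/D5.png

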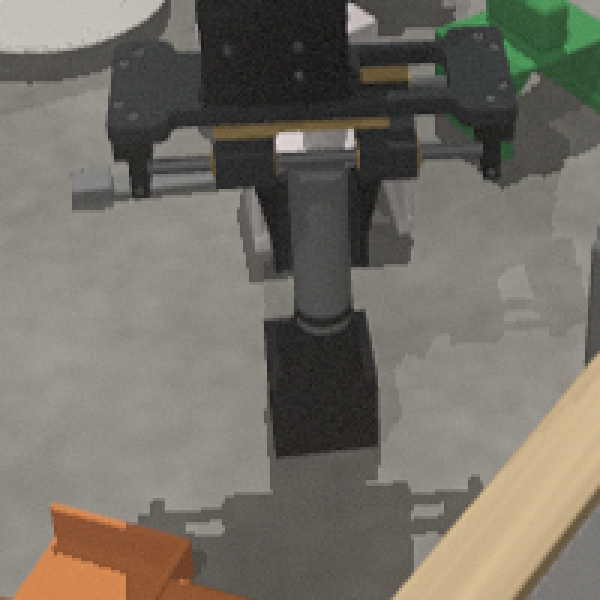

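The wand is back in the cup at crop (320,320), nearly upright. I seat it and release.

```bash
python3 -m creep '[{"translation":[1,0,4],"roll":0,"gripper":20},{"translation":[1,0,8],"roll":0,"gripper":20},{"translation":[2,0,11],"roll":0,"gripper":20},{"translation":[2,0,11],"roll":0,"gripper":20},{"translation":[2,0,11],"roll":0,"gripper":50}]' 5
python3 -m creep '[{"translation":[0,0,0],"roll":0,"gripper":70},{"translation":[0,0,0],"roll":0,"gripper":70},{"translation":[0,0,0],"roll":0,"gripper":70},{"translation":[0,0,0],"roll":0,"gripper":70},{"translation":[0,0,-10],"roll":0,"gripper":70}]'
python3 -m creep '[{"translation":[0,0,-40],"roll":0,"gripper":70},{"translation":[0,0,-80],"roll":0,"gripper":70},{"translation":[0,0,-120],"roll":0,"gripper":70},{"translation":[20,0,-140],"roll":0,"gripper":70},{"translation":[60,0,-140],"roll":0,"gripper":70}]'
python3 -m creep '[{"translation":[40,0,0],"roll":0,"gripper":70},{"translation":[80,0,0],"roll":0,"gripper":70},{"translation":[110,0,0],"roll":0,"gripper":70},{"translation":[120,0,0],"roll":0,"gripper":70},{"translation":[120,0,0],"roll":0,"gripper":70}]'
python3 - <<'E'
from h import *
S=viewer.camera("scene");D=viewer.camera("side");o=telemetry.get_obs();W=viewer.camera("wrist")
print(o["position"],o["tool_rot"])
np.save("pics/o6.npy",np.r_[o["position"],o["tool_rot"]])
for n,i in zip("SDW",(S,D,W)): cv2.imwrite(f"pics/{n}6.png",i)
for c in("wrist","scene","side"):
  for t in ("frame1","wand"): print(c,t,[(r["bbox"],round(r["p"],2)) for r in viewer.recognise(c,t)])
A=cv2.resize(D[225:375,175:325],(300,300)); cv2.imwrite("pics/c6.png",np.hstack([cv2.resize(W,(500,375)),np.vstack([A,np.zeros((75,300,3),np.uint8)])]))
E
```

```text
time: 11.83
position: [0.4489, -0.0065, 0.1223]
tool_rot: [0.706, 0.708, -0.0, -0.0]
ft_force: [0.2, 0.1, 0.1]
grip_width: 0.0322
grip_force: 0.0
time: 12.25
position: [0.4481, -0.0066, 0.1317]
tool_rot: [0.707, 0.708, -0.001, -0.001]
ft_force: [0.2, -0.7, -0.4]
grip_width: 0.0618
grip_force: 0.0
time: 12.67
position: [0.4532, 0.0509, 0.278]
tool_rot: [0.708, 0.706, 0.004, 0.006]
ft_force: [1.3, 0.9, 0.2]
grip_width: 0.0702
grip_force: 0.0
time: 13.08
position: [0.4482, 0.1751, 0.2726]
tool_rot: [0.705, 0.709, 0.0, 0.0]
ft_force: [0.2, -0.6, -0.6]
grip_width: 0.0699
grip_force: 0.0
[0.44838648 0.17273154 0.27241082] [ 7.06139402e-01  7.08072625e-01 -5.11995711e-04  2.01013165e-04]
wrist frame1 [([403.8, 13.8, 161.6, 144.6], 0.9), ([272.6, 144.9, 111.5, 99.0], 0.85), ([231.6, 1.9, 150.0, 129.6], 0.72)]
wrist wand [([271.5, 146.6, 116.8, 96.8], 0.67), ([304.7, 360.8, 36.4, 34.7], 0.62)]
scene frame1 [([323.5, 320.4, 57.7, 77.1], 0.86), ([348.8, 245.8, 65.1, 69.3], 0.68), ([417.9, 376.5, 74.7, 78.4], 0.61), ([400.0, 286.8, 55.7, 69.6], 0.59)]
scene wand [([320.0, 174.2, 12.0, 49.1], 0.63)]
side frame1 [([214.2, 185.9, 59.3, 54.2], 0.98), ([257.0, 146.3, 43.3, 58.4], 0.96), ([227.1, 213.6, 57.9, 70.0], 0.83), ([295.4, 192.0, 60.6, 59.4], 0.82)]
side wand [([247.2, 254.6, 22.4, 74.0], 0.85)]
```

View pics/c6.png

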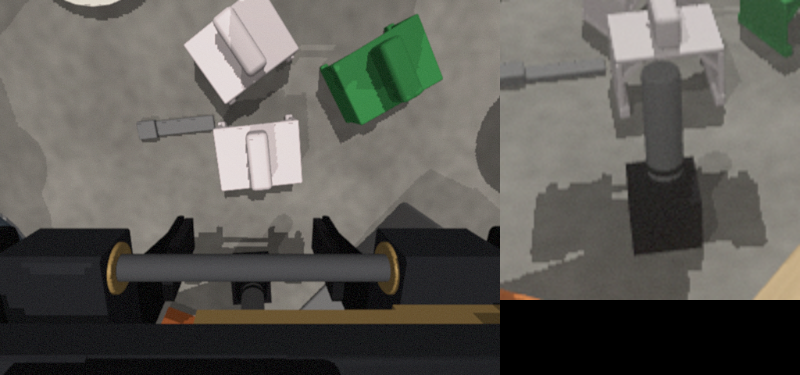

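The wand stands upright in its cradle, at right-crop (660,150). The wrist crop shows the nearest white frame at (258,158), a second white one at (240,45) with its grip block diagonal, and the green look-alike at (385,70), which I leave. Next I fit frame poses by silhouette.

```bash
cat >> h.py <<'E'
def boxc(x0,x1,y0,y1,z0,z1): return np.array([[x,y,z] for x in(x0,x1) for y in(y0,y1) for z in(z0,z1)])/1000.
PARTS=[boxc(-50,50,-38,38,60,66),boxc(-50,-44,-39,39,0,66),boxc(44,50,-39,39,0,66),boxc(-12,12,-32,32,66,100)]
def sil(C,v,z0=0.,sh=(480,640)):
    c,s=np.cos(v[2]),np.sin(v[2]); Rz=np.array([[c,-s,0],[s,c,0],[0,0,1]]); m=np.zeros(sh,np.uint8)
    for P in PARTS:
        u=proj(C,P@Rz.T+[v[0],v[1],z0]); cv2.fillConvexPoly(m,cv2.convexHull((u*16).round().astype(np.int32)),1,cv2.LINE_8,4)
    return m
def white(im,thr=140):
    h=im.astype(int); return ((h.min(2)>thr)&(h[...,2]>=h[...,1]+2)&(h.max(2)-h.min(2)<45)).astype(np.uint8)
def fit(views,v0,z0=0.):
    """views: (C,mask); returns pose, mean IoU"""
    from scipy.optimize import minimize
    def cost(v):
        t=0
        for C,m in views:
            s=sil(C,v,z0); k=cv2.dilate(sil(C,v0,z0),np.ones((25,25))); w=m*k; t+=(s&w).sum()/max(((s|w)&k).sum(),1)
        return -t/len(views)
    best=None
    for a in np.arange(0,180,22.5):
        for d in [(0,0)]:
            q=cost([v0[0],v0[1],np.radians(a)]); best=min([b for b in (best,(q,a)) if b])
    x0=[v0[0],v0[1],np.radians(best[1])]
    r=minimize(cost,x0,method="Nelder-Mead",options=dict(initial_simplex=[x0,[x0[0]+.015,x0[1],x0[2]],[x0[0],x0[1]+.015,x0[2]],[x0[0],x0[1],x0[2]+.25]],xatol=1e-4,fatol=1e-5))
    return r.x,-r.fun
E
python3 - <<'E'
from h import *
a=np.load("pics/o6.npy"); Cs={"S":cam("scene"),"D":cam("side"),"W":cam("wrist",{"position":a[:3],"tool_rot":a[3:]})}
I={k:cv2.imread(f"pics/{k}6.png") for k in Cs}
print("W px",I["W"][200,290],I["W"][190,335],I["W"][150,380],I["S"][278,365],I["S"][285,370],I["S"][330,430],I["D"][240,245])
for k in I: cv2.imwrite(f"pics/m{k}.png",white(I[k])*255)
for n,v in (("A",(.456,.189)),("B",(.436,.306)),("C",(.518,.465))):
    for ks in ("W","S","D","WSD","SD"):
        if n=="C" and "W" in ks: continue
        x,f=fit([(Cs[k],white(I[k])) for k in ks],[*v,0]); print(n,ks,x[:2].round(4),np.degrees(x[2]).round(1)%180,round(f,2))
E
```

```text
W px [219 219 229] [218 218 228] [ 96 102 109] [198 203 218] [196 199 215] [165 168 181] [199 202 207]
A W [0.4531 0.1827] 6.4 0.93
A S [0.453  0.1817] 5.7 0.59
A D [0.4554 0.1841] 2.8 0.53
A WSD [0.4533 0.1826] 5.4 0.67
A SD [0.4552 0.1821] 2.8 0.55
B W [0.4333 0.3011] 36.5 0.85
B S [0.43   0.2969] 35.5 0.62
B D [0.4537 0.2411] 113.0 0.42
B WSD [0.4335 0.3008] 35.5 0.6
B SD [0.4361 0.3061] 109.0 0.45
C S [0.5049 0.4598] 1.8 0.67
C D [0.5132 0.4677] 177.8 0.46
C SD [0.5135 0.4603] 178.7 0.57
```

Wrist fits are solid: A is at (0.453, 0.183) with yaw 6.4°, and B at (0.433, 0.301) with yaw 36.5°. I grasp A.

```bash
cat >> h.py <<'E'
def go(x,y,z,yaw):
    """tool shift (mm) and roll (deg) from here to TCP x,y,z with tool y at yaw deg (mod 180)"""
    o=telemetry.get_obs();p=o["position"];M=R.from_quat(o["tool_rot"]).as_matrix()
    d=M.T@(np.array([x,y,z])-p)*1000; f=np.degrees(np.arctan2(M[1,1],M[0,1]))
    r=-((yaw-f+90)%180-90); print("go",d.round(1),"roll",round(r,1),"q6",o["q"][5].round(2),"t",round(o["time"],1))
def slot(y): return np.array([.547,-.194])+y/1000*np.array([.625,.780])
E
python3 -m creep '[{"translation":[10,5,40],"roll":-6.3,"gripper":70},{"translation":[10,5,80],"roll":-6.3,"gripper":70},{"translation":[10,5,120],"roll":-6.3,"gripper":70},{"translation":[10,5,155],"roll":-6.3,"gripper":70},{"translation":[10,5,174],"roll":-6.3,"gripper":70}]' 25
python3 -m creep '[{"translation":[0,0,6],"roll":0,"gripper":70},{"translation":[0,0,6],"roll":0,"gripper":15},{"translation":[0,0,6],"roll":0,"gripper":15},{"translation":[0,0,6],"roll":0,"gripper":15},{"translation":[0,0,6],"roll":0,"gripper":15}]'
python3 -m creep '[{"translation":[0,0,0],"roll":0,"gripper":15},{"translation":[0,0,0],"roll":0,"gripper":15},{"translation":[0,0,0],"roll":0,"gripper":15},{"translation":[0,0,0],"roll":0,"gripper":15},{"translation":[0,0,0],"roll":0,"gripper":15}]'
python3 -c "
from h import *
print(slot(-150),slot(-40),slot(70)); go(*slot(-150),.3,-38.7)"
```

```text
time: 13.95
position: [0.4518, 0.1825, 0.0953]
tool_rot: [0.667, 0.745, -0.002, -0.002]
ft_force: [0.1, 0.5, 0.1]
grip_width: 0.0701
grip_force: 0.0
time: 14.37
position: [0.4549, 0.1835, 0.0941]
tool_rot: [0.667, 0.745, 0.001, 0.001]
ft_force: [0.7, 0.6, 0.0]
grip_width: 0.0506
grip_force: 0.0
time: 14.78
position: [0.4541, 0.1834, 0.0928]
tool_rot: [0.667, 0.745, 0.001, 0.0]
ft_force: [1.4, -0.4, 1.1]
grip_width: 0.0238
grip_force: 25.0
[ 0.45325 -0.311  ] [ 0.522  -0.2252] [ 0.59075 -0.1394 ]
go [-491.2  -55.7 -207.3] roll 45.1 q6 0.04 t 14.8
```

```bash
python3 -m creep '[{"translation":[0,0,-40],"roll":0,"gripper":15},{"translation":[0,0,-80],"roll":0,"gripper":15},{"translation":[0,0,-120],"roll":0,"gripper":15},{"translation":[0,0,-160],"roll":0,"gripper":15},{"translation":[0,0,-200],"roll":0,"gripper":15}]' 25 | head -2
python3 -m creep '[{"translation":[-30,-4,-7],"roll":0,"gripper":15},{"translation":[-70,-9,-7],"roll":0,"gripper":15},{"translation":[-110,-13,-7],"roll":0,"gripper":15},{"translation":[-150,-17,-7],"roll":0,"gripper":15},{"translation":[-190,-22,-7],"roll":0,"gripper":15}]' | head -2
python3 -m creep '[{"translation":[-40,-5,0],"roll":0,"gripper":15},{"translation":[-80,-9,0],"roll":0,"gripper":15},{"translation":[-120,-13,0],"roll":0,"gripper":15},{"translation":[-160,-18,0],"roll":0,"gripper":15},{"translation":[-190,-22,0],"roll":0,"gripper":15}]' | head -2
python3 -m creep '[{"translation":[-30,-3,0],"roll":7,"gripper":15},{"translation":[-60,-6,0],"roll":14,"gripper":15},{"translation":[-90,-9,0],"roll":21,"gripper":15},{"translation":[-111,-12,0],"roll":28,"gripper":15},{"translation":[-111,-12,0],"roll":35,"gripper":15}]' | head -2
python3 -m creep '[{"translation":[0,0,0],"roll":7,"gripper":15},{"translation":[0,0,0],"roll":10,"gripper":15},{"translation":[0,0,0],"roll":10,"gripper":15},{"translation":[0,0,0],"roll":10,"gripper":15}]'
python3 - <<'E'
from h import *
go(*slot(-150),.183,-38.7)
o=telemetry.get_obs();W=viewer.camera("wrist");S=viewer.camera("scene");cv2.imwrite("pics/W7.png",W);cv2.imwrite("pics/S7.png",S)
np.save("pics/o7.npy",np.r_[o["position"],o["tool_rot"]])
C=cam("wrist",o)
for y in (-240,-100,0,160):
  for x in (-20,20):
    q=slot(y)+x/1000*np.array([.78,-.625]); u=proj(C,[*q,.15])[0]; 
    if 0<u[0]<640 and 0<u[1]<480: cv2.circle(W,tuple(u.astype(int)),3,(0,0,255),-1)
cv2.imwrite("pics/W7m.png",W)
E
```

```text
time: 15.2
position: [0.4526, 0.1831, 0.294]
time: 15.62
position: [0.4521, -0.0093, 0.2995]
time: 16.03
position: [0.4517, -0.2023, 0.2992]
time: 16.45
position: [0.4525, -0.3156, 0.2989]
time: 16.78
position: [0.4523, -0.3105, 0.299]
tool_rot: [0.901, 0.434, -0.0, -0.001]
ft_force: [0.1, -0.7, -2.0]
grip_width: 0.0238
grip_force: 25.0
go [  0.2   1.2 116. ] roll 0.2 q6 -0.13 t 16.8
```

View pics/W7m.png

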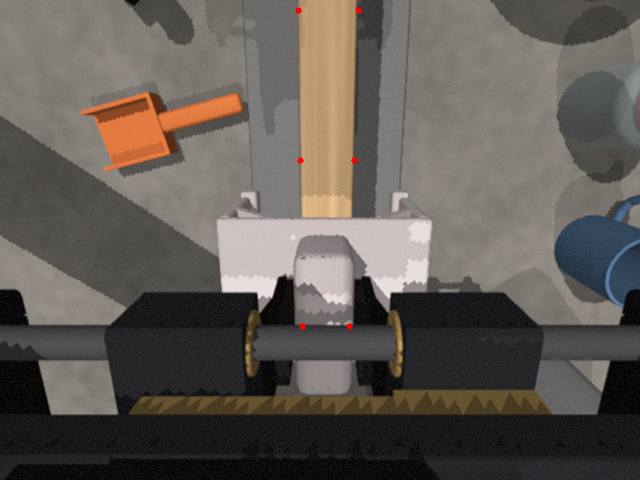

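The wrist view shows the predicted bar edges (red dots) on the real bar edges at x ≈ 300 and 356, with the frame centred over them. I lower and release.

```bash
python3 -m creep '[{"translation":[0,1,30],"roll":0,"gripper":15},{"translation":[0,1,60],"roll":0,"gripper":15},{"translation":[0,1,85],"roll":0,"gripper":15},{"translation":[0,1,105],"roll":0,"gripper":15},{"translation":[0,1,114],"roll":0,"gripper":15}]'
python3 -m creep '[{"translation":[0,0,2],"roll":0,"gripper":15},{"translation":[0,0,2.5],"roll":0,"gripper":15},{"translation":[0,0,2.5],"roll":0,"gripper":40},{"translation":[0,0,2.5],"roll":0,"gripper":60},{"translation":[0,0,2.5],"roll":0,"gripper":60}]'
python3 -m creep '[{"translation":[0,0,0],"roll":0,"gripper":60},{"translation":[0,0,0],"roll":0,"gripper":60},{"translation":[0,0,-30],"roll":0,"gripper":60},{"translation":[0,0,-70],"roll":0,"gripper":60},{"translation":[0,0,-110],"roll":0,"gripper":70}]'
python3 - <<'E'
from h import *
S=viewer.camera("scene");D=viewer.camera("side");cv2.imwrite("pics/S8.png",S);cv2.imwrite("pics/D8.png",D)
Sc,Dc=cam("scene"),cam("side")
print(fit([(Sc,white(S)),(Dc,white(D))],[*slot(-150),0],.09))
p=slot(-150); m=sil(Sc,[*p,np.radians(-38.7)],.09);print("IoU-ish S",(m&white(S)).sum()/m.sum())
for n,v in (("B",(.4333,.3011)),("C",(.505,.460))):
  x,f=fit([(Sc,white(S))],[*v,0]);print(n,x[:2],np.degrees(x[2])%180,f)
go(.4333,.23,.29,36.5)
E
```

```text
time: 17.3
position: [0.4522, -0.3101, 0.1828]
tool_rot: [0.901, 0.434, -0.001, -0.003]
ft_force: [0.5, 0.1, -1.1]
grip_width: 0.0239
grip_force: 25.0
time: 17.72
position: [0.4541, -0.3121, 0.1842]
tool_rot: [0.901, 0.434, 0.0, 0.001]
ft_force: [-0.1, 0.3, -0.1]
grip_width: 0.0366
grip_force: 0.0
time: 18.13
position: [0.4528, -0.3109, 0.2935]
tool_rot: [0.901, 0.434, -0.001, -0.002]
ft_force: [0.5, -0.6, 0.5]
grip_width: 0.0611
grip_force: 0.0
(array([ 0.44968229, -0.31327876,  2.61848189]), np.float64(0.6425257441662862))
IoU-ish S 0.5497498610339078
B [0.43319559 0.29935378] 33.81779618885158 0.583423814694173
C [0.55431152 0.45918587] 179.65289020934475 0.8453536754507628
go [ 411.1 -358.     3.9] roll -75.1 q6 -0.13 t 18.2
```

Frame A reads as hung. Frame C seems to have shifted from x≈0.505 to 0.554, so I'll remeasure it up close. Now B.

```bash
python3 -m creep '[{"translation":[30,-26,0],"roll":0,"gripper":70},{"translation":[60,-52,0],"roll":0,"gripper":70},{"translation":[91,-79,0],"roll":0,"gripper":70},{"translation":[121,-105,0],"roll":0,"gripper":70},{"translation":[151,-131.5,0],"roll":0,"gripper":70}]' | head -2
python3 -m creep '[{"translation":[30,-26,0],"roll":0,"gripper":70},{"translation":[60,-52,0],"roll":0,"gripper":70},{"translation":[91,-79,0],"roll":0,"gripper":70},{"translation":[121,-105,0],"roll":0,"gripper":70},{"translation":[151,-131.5,0],"roll":0,"gripper":70}]' | head -2
python3 -m creep '[{"translation":[27,-24,0],"roll":-7,"gripper":70},{"translation":[55,-48,0],"roll":-14,"gripper":70},{"translation":[82,-72,0],"roll":-21,"gripper":70},{"translation":[109,-95,0],"roll":-28,"gripper":70},{"translation":[109,-95,0],"roll":-35,"gripper":70}]' | head -2
python3 -m creep '[{"translation":[0,0,0],"roll":-7,"gripper":70},{"translation":[0,0,0],"roll":-14,"gripper":70},{"translation":[0,0,0],"roll":-21,"gripper":70},{"translation":[0,0,0],"roll":-28,"gripper":70},{"translation":[0,0,0],"roll":-35,"gripper":70}]' | head -2
python3 -m creep '[{"translation":[0,0,0],"roll":-5,"gripper":70},{"translation":[0,0,0],"roll":-5,"gripper":70},{"translation":[0,0,0],"roll":-5,"gripper":70}]'
cat > wf.py <<'E'
import sys
from h import *
# python3 wf.py tag x y z_grasp : wrist picture, fit the standing frame near x,y, print grasp move
tag,x,y,z=sys.argv[1],*map(float,sys.argv[2:5])
o=telemetry.get_obs();W=viewer.camera("wrist");cv2.imwrite(f"pics/{tag}.png",W)
C=cam("wrist",o);m=white(W)
v,f=fit([(C,m)],[x,y,0]); v,f=fit([(C,m)],[v[0],v[1],0]); print("frame",v[:2].round(4),np.degrees(v[2]).round(1)%180,"IoU",round(f,2))
bb=[r["bbox"] for r in viewer.recognise("wrist","frame1")];print("net",[np.round(b) for b in bb]);print("bbox of fit",cv2.boundingRect(sil(C,v)))
c=cv2.findContours(sil(C,v),0,2)[0];cv2.drawContours(W,c,-1,(0,0,255),1);cv2.imwrite(f"pics/{tag}m.png",W)
go(v[0],v[1],z,np.degrees(v[2]))
E
python3 wf.py W9 .4333 .3011 .0925
```

```text
time: 18.65
position: [0.4442, -0.1097, 0.2928]
time: 19.07
position: [0.4357, 0.0904, 0.2929]
time: 19.48
position: [0.4293, 0.2384, 0.2929]
time: 19.9
position: [0.4297, 0.2331, 0.2927]
time: 20.15
position: [0.4298, 0.233, 0.2928]
tool_rot: [0.452, 0.892, -0.0, -0.0]
ft_force: [0.1, 0.3, 0.2]
grip_width: 0.07
grip_force: 0.0
frame [0.4334 0.3015] 36.3 IoU 0.87
net [array([313., 109., 113.,  84.]), array([410., 212., 122.,  93.]), array([487.,  15., 153., 138.])]
bbox of fit (318, 108, 110, 85)
go [ 53.2  43.3 200.4] roll -0.0 q6 -0.37 t 20.2
```

View pics/W9m.png

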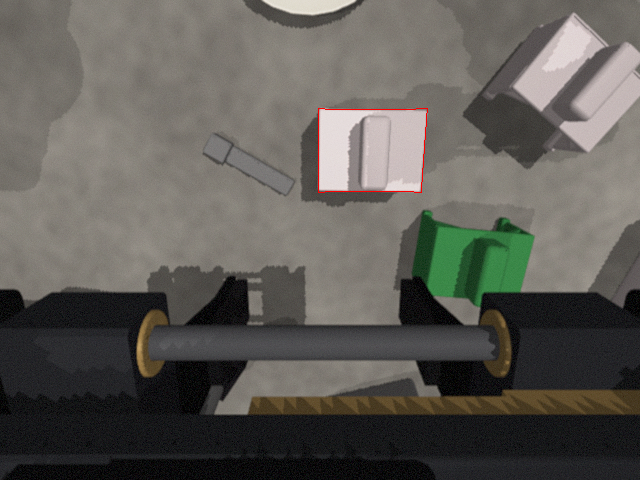

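The red fit outlines white frame B at (372,150). The green one at (480,255) and frame C at (580,90) are clear of it. I grasp B.

```bash
python3 -m creep '[{"translation":[25,20,10],"roll":0,"gripper":70},{"translation":[53,43,35],"roll":0,"gripper":70},{"translation":[53,43,75],"roll":0,"gripper":70},{"translation":[53,43,115],"roll":0,"gripper":70},{"translation":[53,43,150],"roll":0,"gripper":70}]' 25 | head -2
python3 -m creep '[{"translation":[0,0,30],"roll":0,"gripper":70},{"translation":[0,0,45],"roll":0,"gripper":70},{"translation":[0,0,50],"roll":0,"gripper":50},{"translation":[0,0,50],"roll":0,"gripper":15},{"translation":[0,0,50],"roll":0,"gripper":15}]' | head -2
python3 -m creep '[{"translation":[0,0,0],"roll":0,"gripper":15},{"translation":[0,0,0],"roll":0,"gripper":15},{"translation":[0,0,0],"roll":0,"gripper":15},{"translation":[0,0,0],"roll":0,"gripper":15},{"translation":[0,0,0],"roll":0,"gripper":15}]'
python3 -m creep '[{"translation":[0,0,0],"roll":0,"gripper":15},{"translation":[0,0,-40],"roll":0,"gripper":15},{"translation":[0,0,-80],"roll":0,"gripper":15},{"translation":[0,0,-120],"roll":0,"gripper":15},{"translation":[0,0,-160],"roll":0,"gripper":15}]'
python3 -m creep '[{"translation":[0,0,-40],"roll":0,"gripper":15},{"translation":[0,0,-47],"roll":0,"gripper":15},{"translation":[0,0,-47],"roll":0,"gripper":15}]'
python3 -c "
from h import *
go(*slot(-40),.3,-38.7)"
```

```text
time: 20.67
position: [0.4328, 0.3018, 0.1413]
time: 21.08
position: [0.434, 0.3015, 0.0936]
time: 21.5
position: [0.4338, 0.3014, 0.0938]
tool_rot: [0.451, 0.893, 0.001, 0.001]
ft_force: [0.4, 0.8, 0.9]
grip_width: 0.0241
grip_force: 1.0
time: 21.92
position: [0.4324, 0.3008, 0.2542]
tool_rot: [0.451, 0.893, -0.001, -0.001]
ft_force: [0.8, 0.1, -2.2]
grip_width: 0.0239
grip_force: 24.9
time: 22.17
position: [0.4347, 0.3019, 0.3034]
tool_rot: [0.451, 0.893, 0.003, 0.002]
ft_force: [-0.1, 0.2, -1.0]
grip_width: 0.0237
grip_force: 24.9
go [-476.  -242.6    2.4] roll 75.1 q6 -0.24 t 22.2
```

```bash
python3 -m creep '[{"translation":[-36,-18,0],"roll":0,"gripper":15},{"translation":[-71,-36,0],"roll":0,"gripper":15},{"translation":[-107,-55,0],"roll":0,"gripper":15},{"translation":[-142,-73,0],"roll":0,"gripper":15},{"translation":[-178,-91,0],"roll":0,"gripper":15}]' | head -2
python3 -m creep '[{"translation":[-36,-18,0],"roll":0,"gripper":15},{"translation":[-71,-36,0],"roll":0,"gripper":15},{"translation":[-107,-55,0],"roll":0,"gripper":15},{"translation":[-142,-73,0],"roll":0,"gripper":15},{"translation":[-178,-91,0],"roll":0,"gripper":15}]' | head -2
python3 -m creep '[{"translation":[-30,-15,0],"roll":7,"gripper":15},{"translation":[-60,-30,0],"roll":14,"gripper":15},{"translation":[-90,-46,0],"roll":21,"gripper":15},{"translation":[-120,-60.6,0],"roll":28,"gripper":15},{"translation":[-120,-60.6,0],"roll":35,"gripper":15}]' | head -2
python3 -m creep '[{"translation":[0,0,0],"roll":7,"gripper":15},{"translation":[0,0,0],"roll":14,"gripper":15},{"translation":[0,0,0],"roll":21,"gripper":15},{"translation":[0,0,0],"roll":28,"gripper":15},{"translation":[0,0,0],"roll":35,"gripper":15}]' | head -2
python3 -m creep '[{"translation":[0,0,0],"roll":5,"gripper":15},{"translation":[0,0,0],"roll":5,"gripper":15},{"translation":[0,0,0],"roll":5,"gripper":15},{"translation":[0,0,0],"roll":5,"gripper":15}]'
python3 - <<'E'
from h import *
go(*slot(-40),.1835,-38.7)
S=viewer.camera("scene");D=viewer.camera("side");cv2.imwrite("pics/S10.png",S);cv2.imwrite("pics/D10.png",D)
x,f=fit([(cam("scene"),white(S))],[.55,.46,0]);print("C",x[:2],np.degrees(x[2])%180,f)
E
```

```text
time: 22.58
position: [0.4636, 0.1024, 0.2974]
time: 23.0
position: [0.4961, -0.0946, 0.2973]
time: 23.42
position: [0.5206, -0.232, 0.2969]
time: 23.83
position: [0.5189, -0.225, 0.2967]
time: 24.17
position: [0.5198, -0.2254, 0.2984]
tool_rot: [0.901, 0.435, -0.001, -0.001]
ft_force: [-1.0, -0.0, -0.5]
grip_width: 0.024
grip_force: 24.9
go [  1.6   2.  114.9] roll 0.2 q6 0.07 t 24.2
C [0.54848431 0.4599507 ] 179.0043812872568 0.702694871051869
```

```bash
python3 -m creep '[{"translation":[1,2,30],"roll":0,"gripper":15},{"translation":[1,2,60],"roll":0,"gripper":15},{"translation":[1,2,85],"roll":0,"gripper":15},{"translation":[1,2,103],"roll":0,"gripper":15},{"translation":[1,2,112],"roll":0,"gripper":15}]'
python3 -m creep '[{"translation":[0,0,2],"roll":0,"gripper":15},{"translation":[0,0,2.5],"roll":0,"gripper":15},{"translation":[0,0,2.5],"roll":0,"gripper":40},{"translation":[0,0,2.5],"roll":0,"gripper":60},{"translation":[0,0,2.5],"roll":0,"gripper":60}]'
python3 -m creep '[{"translation":[0,0,0],"roll":0,"gripper":60},{"translation":[0,0,0],"roll":0,"gripper":60},{"translation":[0,0,-30],"roll":0,"gripper":60},{"translation":[0,0,-70],"roll":0,"gripper":60},{"translation":[0,0,-110],"roll":0,"gripper":70}]'
python3 - <<'E'
from h import *
S=viewer.camera("scene");D=viewer.camera("side");cv2.imwrite("pics/S11.png",S);cv2.imwrite("pics/D11.png",D)
for c in ("scene","side"): print(c,[(np.round(r["bbox"]),round(r["p"],2)) for r in viewer.recognise(c,"frame1")])
cv2.imwrite("pics/c11.png",np.hstack([S[60:460,150:550],D[80:480,120:520]]))
go(.53,.38,.29,0)
E
```

```text
time: 24.68
position: [0.5212, -0.2254, 0.1853]
tool_rot: [0.901, 0.434, -0.001, -0.002]
ft_force: [-0.9, -0.3, -1.0]
grip_width: 0.0238
grip_force: 24.9
time: 25.1
position: [0.5235, -0.2269, 0.1871]
tool_rot: [0.901, 0.434, 0.001, 0.001]
ft_force: [-0.2, -0.8, 0.3]
grip_width: 0.0362
grip_force: 0.0
time: 25.52
position: [0.5219, -0.2259, 0.296]
tool_rot: [0.901, 0.434, -0.001, -0.001]
ft_force: [0.4, -0.5, 0.4]
grip_width: 0.0613
grip_force: 0.0
scene [(array([211., 107.,  55.,  59.]), 0.92), (array([222.,  70.,  51.,  56.]), 0.62), (array([319., 172.,  14.,  49.]), 0.35)]
side [(array([274., 331.,  98., 116.]), 0.83), (array([306., 218.,  48.,  35.]), 0.71), (array([209., 390., 119.,  90.]), 0.57)]
go [ 478.4 -373.1    5.9] roll -38.6 q6 0.07 t 25.7
```

View pics/c11.png

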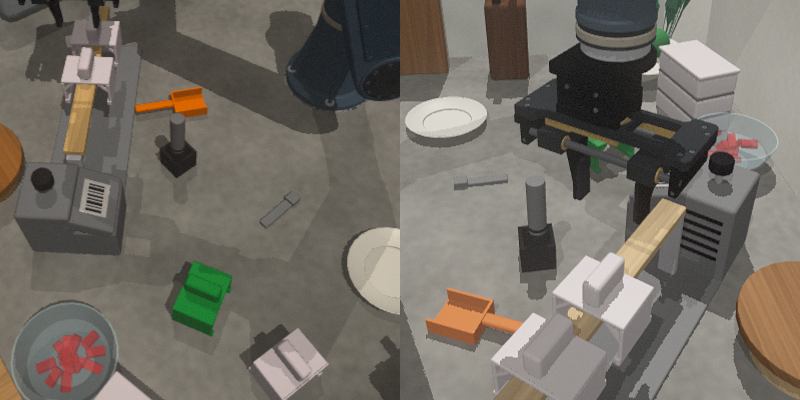

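The scene crop shows two frames hanging level on the bar at (88,72) and (100,38), and the side crop shows them straddling it at (600,290) and (545,355). Frame C is now at scene crop (287,362), and the green frame is at (202,297). On to C.

```bash
python3 -m creep '[{"translation":[31,-25,0],"roll":0,"gripper":70},{"translation":[63,-49,0],"roll":0,"gripper":70},{"translation":[94,-74,0],"roll":0,"gripper":70},{"translation":[126,-98,0],"roll":0,"gripper":70},{"translation":[157,-123,0],"roll":0,"gripper":70}]' | head -2
python3 -m creep '[{"translation":[31,-25,0],"roll":0,"gripper":70},{"translation":[63,-49,0],"roll":0,"gripper":70},{"translation":[94,-74,0],"roll":0,"gripper":70},{"translation":[126,-98,0],"roll":0,"gripper":70},{"translation":[157,-123,0],"roll":0,"gripper":70}]' | head -2
python3 -m creep '[{"translation":[31,-25,0],"roll":-7,"gripper":70},{"translation":[63,-49,0],"roll":-14,"gripper":70},{"translation":[94,-74,0],"roll":-21,"gripper":70},{"translation":[126,-98,0],"roll":-28,"gripper":70},{"translation":[157,-123,0],"roll":-35,"gripper":70}]' | head -2
python3 -m creep '[{"translation":[0,0,0],"roll":-3.6,"gripper":70},{"translation":[0,0,0],"roll":-3.6,"gripper":70},{"translation":[0,0,0],"roll":-3.6,"gripper":70},{"translation":[0,0,0],"roll":-3.6,"gripper":70}]'
python3 wf.py W12 .55 .46 .0925
```

```text
time: 26.13
position: [0.523, -0.025, 0.2936]
time: 26.55
position: [0.5248, 0.1743, 0.2935]
time: 26.97
position: [0.5268, 0.3734, 0.2931]
time: 27.3
position: [0.5276, 0.3707, 0.2942]
tool_rot: [0.708, 0.706, -0.002, -0.0]
ft_force: [0.6, 0.2, -0.2]
grip_width: 0.0703
grip_force: 0.0
frame [0.551  0.4592] 0.2 IoU 0.9
net [array([328., 218., 118., 109.]), array([298.,  67., 106.,  87.])]
bbox of fit (296, 64, 113, 91)
go [ 88.9  22.8 202.5] roll -0.4 q6 0.44 t 27.4
```

View pics/W12m.png

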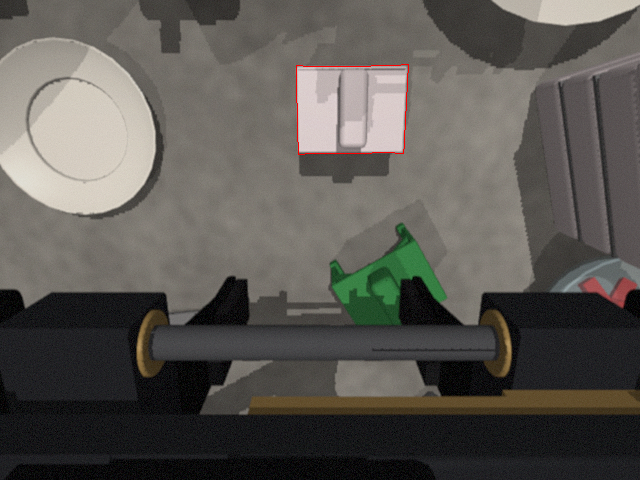

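The red fit outlines white frame C at (352,110), which has settled at (0.551, 0.459). The green one is at (385,280) and well clear. I grasp C.

```bash
python3 -m creep '[{"translation":[40,11,5],"roll":0,"gripper":70},{"translation":[75,20,15],"roll":0,"gripper":70},{"translation":[89,23,40],"roll":0,"gripper":70},{"translation":[89,23,80],"roll":0,"gripper":70},{"translation":[89,23,120],"roll":0,"gripper":70}]' 25 | head -2
python3 -m creep '[{"translation":[0,0,35],"roll":0,"gripper":70},{"translation":[0,0,65],"roll":0,"gripper":70},{"translation":[0,0,80],"roll":0,"gripper":60},{"translation":[0,0,82],"roll":0,"gripper":15},{"translation":[0,0,82],"roll":0,"gripper":15}]' | head -2
python3 -m creep '[{"translation":[0,0,0],"roll":0,"gripper":15},{"translation":[0,0,0],"roll":0,"gripper":15},{"translation":[0,0,0],"roll":0,"gripper":15},{"translation":[0,0,0],"roll":0,"gripper":15},{"translation":[0,0,0],"roll":0,"gripper":15}]'
python3 -m creep '[{"translation":[0,0,0],"roll":0,"gripper":15},{"translation":[0,0,-40],"roll":0,"gripper":15},{"translation":[0,0,-80],"roll":0,"gripper":15},{"translation":[0,0,-120],"roll":0,"gripper":15},{"translation":[0,0,-160],"roll":0,"gripper":15}]' | head -2
python3 -m creep '[{"translation":[0,0,-40],"roll":0,"gripper":15},{"translation":[0,0,-47],"roll":0,"gripper":15},{"translation":[0,0,-47],"roll":0,"gripper":15}]'
python3 -c "
from h import *
go(*slot(70),.3,-38.7)"
```

```text
time: 27.82
position: [0.5527, 0.4616, 0.176]
time: 28.23
position: [0.5511, 0.4596, 0.0924]
time: 28.65
position: [0.5516, 0.4613, 0.0949]
tool_rot: [0.707, 0.707, 0.001, 0.0]
ft_force: [2.0, -0.3, 0.7]
grip_width: 0.0245
grip_force: 0.4
time: 29.07
position: [0.5505, 0.4607, 0.2545]
time: 29.32
position: [0.5526, 0.4621, 0.3055]
tool_rot: [0.707, 0.707, 0.005, 0.001]
ft_force: [-0.3, 0.5, -2.1]
grip_width: 0.0237
grip_force: 25.0
go [-601.6   37.9    2.9] roll 38.7 q6 0.54 t 29.3
```

```bash
python3 -m creep '[{"translation":[-40,2,0],"roll":0,"gripper":15},{"translation":[-80,5,0],"roll":0,"gripper":15},{"translation":[-120,8,0],"roll":0,"gripper":15},{"translation":[-160,10,0],"roll":0,"gripper":15},{"translation":[-200,12.6,0],"roll":0,"gripper":15}]' | head -2
python3 -m creep '[{"translation":[-40,2,0],"roll":0,"gripper":15},{"translation":[-80,5,0],"roll":0,"gripper":15},{"translation":[-120,8,0],"roll":0,"gripper":15},{"translation":[-160,10,0],"roll":0,"gripper":15},{"translation":[-200,12.6,0],"roll":0,"gripper":15}]' | head -2
python3 -m creep '[{"translation":[-40,2,0],"roll":7,"gripper":15},{"translation":[-80,5,0],"roll":14,"gripper":15},{"translation":[-120,8,0],"roll":21,"gripper":15},{"translation":[-160,10,0],"roll":28,"gripper":15},{"translation":[-201,12.6,0],"roll":35,"gripper":15}]' | head -2
python3 -m creep '[{"translation":[0,0,0],"roll":3.7,"gripper":15},{"translation":[0,0,0],"roll":3.7,"gripper":15},{"translation":[0,0,0],"roll":3.7,"gripper":15},{"translation":[0,0,0],"roll":3.7,"gripper":15},{"translation":[0,0,0],"roll":3.7,"gripper":15}]'
python3 -c "
from h import *
go(*slot(70),.184,-38.7)"
```

```text
time: 29.73
position: [0.5616, 0.2589, 0.2973]
time: 30.15
position: [0.5742, 0.0593, 0.2976]
time: 30.57
position: [0.587, -0.1411, 0.2975]
time: 30.98
position: [0.5884, -0.1383, 0.2997]
tool_rot: [0.901, 0.434, -0.001, -0.001]
ft_force: [-0.3, 0.0, -1.4]
grip_width: 0.0235
grip_force: 25.0
go [  0.6   2.8 115.7] roll 0.2 q6 0.26 t 31.0
```

Then to the knob after releasing; I'll also measure it from above.

```bash
python3 -m creep '[{"translation":[0.5,2.5,30],"roll":0,"gripper":15},{"translation":[0.5,2.5,60],"roll":0,"gripper":15},{"translation":[0.5,2.5,85],"roll":0,"gripper":15},{"translation":[0.5,2.5,104],"roll":0,"gripper":15},{"translation":[0.5,2.5,113],"roll":0,"gripper":15}]' | sed -n 1,4p
python3 -m creep '[{"translation":[0,0,2],"roll":0,"gripper":15},{"translation":[0,0,2.5],"roll":0,"gripper":15},{"translation":[0,0,2.5],"roll":0,"gripper":40},{"translation":[0,0,2.5],"roll":0,"gripper":60},{"translation":[0,0,2.5],"roll":0,"gripper":60}]'
python3 -m creep '[{"translation":[0,0,0],"roll":0,"gripper":60},{"translation":[0,0,0],"roll":0,"gripper":60},{"translation":[0,0,-30],"roll":0,"gripper":60},{"translation":[0,0,-70],"roll":0,"gripper":60},{"translation":[0,0,-110],"roll":0,"gripper":75}]' | head -2
python3 -m creep '[{"translation":[0,0,0],"roll":0,"gripper":80},{"translation":[0,0,0],"roll":0,"gripper":80},{"translation":[0,0,0],"roll":0,"gripper":80}]' | head -2
python3 - <<'E'
from h import *
S=viewer.camera("scene");D=viewer.camera("side");o=telemetry.get_obs();W=viewer.camera("wrist")
for n,i in zip("SDW",(S,D,W)): cv2.imwrite(f"pics/{n}13.png",i)
C=cam("wrist",o); k=np.array([.7315,-.0197,.183]);print("pred knob px",proj(C,k),"wrist pos",o["position"])
bc=lambda b:(b[0]+b[2]/2,b[1]+b[3]/2)
r=[(np.round(x["bbox"]),round(x["p"],2)) for x in viewer.recognise("wrist","timer_knob")];print(r)
if r: print(plane(C,bc(r[0][0]),.183), plane(C,bc(r[0][0]),.194))
s=viewer.recognise("scene","timer_knob");print([np.round(x["bbox"]) for x in s])
if r and s: print(tri((C,bc(r[0][0])),(cam("scene"),bc(s[0]["bbox"]))))
go(*slot(-40),.3,-38.7)
cv2.imwrite("pics/c13.png",np.hstack([S[60:460,150:550],D[80:480,120:520]]))
E
```

```text
time: 31.4
position: [0.5895, -0.1389, 0.1847]
tool_rot: [0.901, 0.434, -0.002, -0.002]
ft_force: [-0.9, 0.2, -1.2]
time: 31.82
position: [0.592, -0.1415, 0.1864]
tool_rot: [0.901, 0.433, 0.001, 0.001]
ft_force: [-0.3, -0.7, -0.1]
grip_width: 0.0363
grip_force: 0.0
time: 32.23
position: [0.5903, -0.141, 0.2953]
time: 32.48
position: [0.5907, -0.1411, 0.2949]
pred knob px [[389.91773108 -76.25866978]] wrist pos [ 0.5899975  -0.14078518  0.29327749]
[]
[array([183., 227.,  19.,  24.])]
go [-108.5   -0.8   -6.5] roll -0.0 q6 0.26 t 32.7
```

View pics/c13.png

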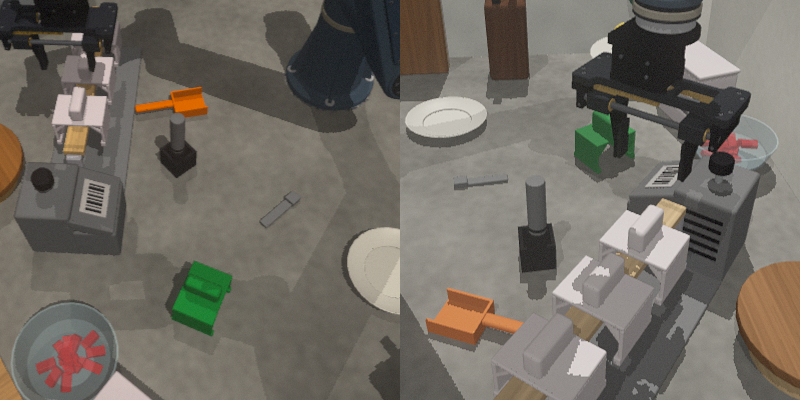

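All three white frames hang straddling the bar, seen in the side crop at (645,230), (600,290) and (550,355). No other white frame is on the island. I move toward the knob and measure it.

```bash
python3 -m creep '[{"translation":[35,10,0],"roll":0,"gripper":80},{"translation":[70,20,0],"roll":0,"gripper":80},{"translation":[105,34,0],"roll":0,"gripper":80},{"translation":[105,34,0],"roll":0,"gripper":80},{"translation":[105,34,0],"roll":0,"gripper":80}]' | head -2
python3 - <<'E'
from h import *
o=telemetry.get_obs();W=viewer.camera("wrist");cv2.imwrite("pics/W14.png",W)
C=cam("wrist",o); k=np.array([.7315,-.0197,.183]);u=proj(C,k)[0];print("pred",u)
g=cv2.cvtColor(W,cv2.COLOR_BGR2GRAY);x,y=u.astype(int);roi=(g<45).astype(np.uint8);roi[:max(y-60,0)]=0;roi[min(y+60,285):]=0;roi[:,:x-70]=0;roi[:,x+70:]=0
n,l,st,c=cv2.connectedComponentsWithStats(roi);print(st[1:][st[1:,4]>150],c[1:][st[1:,4]>150])
bc=lambda b:(b[0]+b[2]/2,b[1]+b[3]/2)
for r in viewer.recognise("wrist","timer_knob"): print(np.round(r["bbox"]),r["p"],plane(C,bc(r["bbox"]),.183),tri((C,bc(r["bbox"])),(cam("scene"),(192.4,239.3)),(cam("side"),(441.8,243.6))))
go(.7315,-.0197,.183,-38.7)
E
```

```text
time: 33.15
position: [0.684, -0.0792, 0.2931]
pred [326.4450782  124.58535797]
[[ 295   97   60   62 2895]] [[324.04248705 127.24386874]]
[296.  96.  58.  62.] 0.91 [[ 0.72997857 -0.01994047  0.183     ]] (array([ 0.73079836, -0.0200541 ,  0.18177128]), np.float64(0.6326317238931662))
go [ 78.4   0.5 110.6] roll 0.0 q6 0.4 t 33.2
```

```bash
python3 -m creep '[{"translation":[40,0,0],"roll":0,"gripper":80},{"translation":[77.5,0,10],"roll":0,"gripper":80},{"translation":[77.5,0,45],"roll":0,"gripper":80},{"translation":[77.5,0,80],"roll":0,"gripper":80},{"translation":[77.5,0,104],"roll":0,"gripper":80}]' 40 | head -2
python3 -m creep '[{"translation":[0,0,6],"roll":0,"gripper":80},{"translation":[0,0,6],"roll":0,"gripper":30},{"translation":[0,0,6],"roll":0,"gripper":30},{"translation":[0,0,6],"roll":0,"gripper":30},{"translation":[0,0,6],"roll":0,"gripper":30}]' | head -2
python3 -m creep '[{"translation":[0,0,0],"roll":0,"gripper":30},{"translation":[0,0,0],"roll":0,"gripper":30},{"translation":[0,0,0],"roll":0,"gripper":30},{"translation":[0,0,0],"roll":0,"gripper":30},{"translation":[0,0,0],"roll":0,"gripper":30}]'
```

```text
time: 33.67
position: [0.7295, -0.0202, 0.188]
time: 34.08
position: [0.7332, -0.0207, 0.1881]
time: 34.5
position: [0.7316, -0.0196, 0.1857]
tool_rot: [0.901, 0.433, -0.0, -0.0]
ft_force: [-2.1, 0.8, 4.1]
grip_width: 0.0373
grip_force: 40.0
```

Gripped at 37 mm. I pull up 40 mm slowly, watching the force.

```bash
python3 -m creep '[{"translation":[0,0,-8],"roll":0,"gripper":30},{"translation":[0,0,-16],"roll":0,"gripper":30},{"translation":[0,0,-24],"roll":0,"gripper":30},{"translation":[0,0,-31],"roll":0,"gripper":30},{"translation":[0,0,-36],"roll":0,"gripper":30}]'
python3 -m creep '[{"translation":[0,0,-2],"roll":0,"gripper":30},{"translation":[0,0,-4],"roll":0,"gripper":30},{"translation":[0,0,-5],"roll":0,"gripper":30},{"translation":[0,0,-5],"roll":0,"gripper":30},{"translation":[0,0,-5],"roll":0,"gripper":30}]'
```

```text
time: 34.92
position: [0.7315, -0.0197, 0.2208]
tool_rot: [0.901, 0.433, -0.0, -0.001]
ft_force: [1.9, 0.8, -9.8]
grip_width: 0.0369
grip_force: 40.0
time: 35.33
position: [0.7315, -0.0197, 0.2258]
tool_rot: [0.901, 0.433, -0.0, -0.0]
ft_force: [1.3, 2.3, -8.1]
grip_width: 0.0369
grip_force: 40.0
```

```bash
python3 -m creep '[{"translation":[0,0,-1],"roll":0,"gripper":30},{"translation":[0,0,-2],"roll":0,"gripper":30},{"translation":[0,0,-2],"roll":0,"gripper":30}]'; python3 -c "
from h import *
o=telemetry.get_obs();print(o['q'],o['ft_force'])
S=viewer.camera('scene');D=viewer.camera('side')
for n,i in (('scene',S),('side',D)):
  cv2.imwrite('pics/%s15.png'%n,i); print([np.round(r['bbox']) for r in viewer.recognise(n,'timer_knob')])
for z in (.183,.223): print(z,proj(cam('scene'),[.7312,-.02,z]),proj(cam('side'),[.7312,-.02,z]))"
```

```text
time: 35.58
position: [0.7314, -0.0197, 0.226]
tool_rot: [0.901, 0.433, -0.001, -0.001]
ft_force: [4.8, 2.1, -17.7]
grip_width: 0.0371
grip_force: 40.0
[-1.79466854e-01  6.94303019e-01  1.14415750e+00  5.25994221e-04
  1.30516254e+00  4.95827962e-01] [  4.83199598   2.13323155 -17.71975045]
[array([179., 216.,  20.,  35.])]
[array([432., 210.,  28.,  50.])]
0.183 [[191.84337099 238.98699941]] [[441.39392452 242.88639091]]
0.223 [[186.58117078 226.34139887]] [[445.39624541 220.7962575 ]]
```

The force jumped to 17.7 N, so it is at the stop. I hold for more than 1 s, then release and back away upward.

```bash
python3 -m creep '[{"translation":[0,0,0],"roll":0,"gripper":30},{"translation":[0,0,0],"roll":0,"gripper":30},{"translation":[0,0,0],"roll":0,"gripper":30},{"translation":[0,0,0],"roll":0,"gripper":30},{"translation":[0,0,0],"roll":0,"gripper":30}]' | head -4
python3 -m creep '[{"translation":[0,0,0],"roll":0,"gripper":30},{"translation":[0,0,0],"roll":0,"gripper":30},{"translation":[0,0,0],"roll":0,"gripper":30},{"translation":[0,0,0],"roll":0,"gripper":30},{"translation":[0,0,0],"roll":0,"gripper":30}]' | head -4
python3 -m creep '[{"translation":[0,0,0],"roll":0,"gripper":30},{"translation":[0,0,0],"roll":0,"gripper":30},{"translation":[0,0,0],"roll":0,"gripper":30},{"translation":[0,0,0],"roll":0,"gripper":30},{"translation":[0,0,0],"roll":0,"gripper":30}]' | head -4
python3 -m creep '[{"translation":[0,0,0],"roll":0,"gripper":80},{"translation":[0,0,0],"roll":0,"gripper":80},{"translation":[0,0,0],"roll":0,"gripper":80},{"translation":[0,0,0],"roll":0,"gripper":80},{"translation":[0,0,0],"roll":0,"gripper":80}]'
python3 -m creep '[{"translation":[0,0,-30],"roll":0,"gripper":80},{"translation":[0,0,-60],"roll":0,"gripper":80},{"translation":[0,0,-90],"roll":0,"gripper":80},{"translation":[40,0,-90],"roll":0,"gripper":80},{"translation":[80,0,-90],"roll":0,"gripper":80}]' | head -2
python3 -m creep '[{"translation":[0,0,0],"roll":0,"gripper":80},{"translation":[0,0,0],"roll":0,"gripper":80},{"translation":[0,0,0],"roll":0,"gripper":80},{"translation":[0,0,0],"roll":0,"gripper":80},{"translation":[0,0,0],"roll":0,"gripper":80}]' | head -2
python3 -m creep '[{"translation":[0,0,0],"roll":0,"gripper":80},{"translation":[0,0,0],"roll":0,"gripper":80},{"translation":[0,0,0],"roll":0,"gripper":80},{"translation":[0,0,0],"roll":0,"gripper":80},{"translation":[0,0,0],"roll":0,"gripper":80}]' | head -2
python3 -c "
from h import *
S=viewer.camera('scene');D=viewer.camera('side')
for n in ('scene','side'): print([np.round(r['bbox']) for r in viewer.recognise(n,'timer_knob')])
cv2.imwrite('pics/c16.png',np.hstack([S[60:460,150:550],D[80:480,120:520]]))"
```

```text
time: 36.2
position: [0.7314, -0.0198, 0.226]
tool_rot: [0.901, 0.433, -0.001, -0.001]
ft_force: [3.3, 3.0, -20.0]
time: 36.62
position: [0.7314, -0.0197, 0.226]
tool_rot: [0.901, 0.433, -0.001, -0.001]
ft_force: [4.7, 3.1, -19.0]
time: 37.03
position: [0.7314, -0.0198, 0.226]
tool_rot: [0.901, 0.433, -0.001, -0.001]
ft_force: [5.1, 2.8, -20.1]
time: 37.45
position: [0.7327, -0.0207, 0.2309]
tool_rot: [0.902, 0.433, 0.001, 0.001]
ft_force: [-0.2, 0.3, 1.0]
grip_width: 0.0624
grip_force: 0.0
time: 37.87
position: [0.7834, 0.0404, 0.3247]
time: 38.28
position: [0.7813, 0.0411, 0.3185]
time: 38.7
position: [0.7818, 0.0422, 0.3181]
[array([185., 235.,  19.,  16.]), array([308., 201.,  39.,  38.])]
[array([431., 230.,  25.,  32.]), array([212., 228., 271., 252.])]
```

View pics/c16.png

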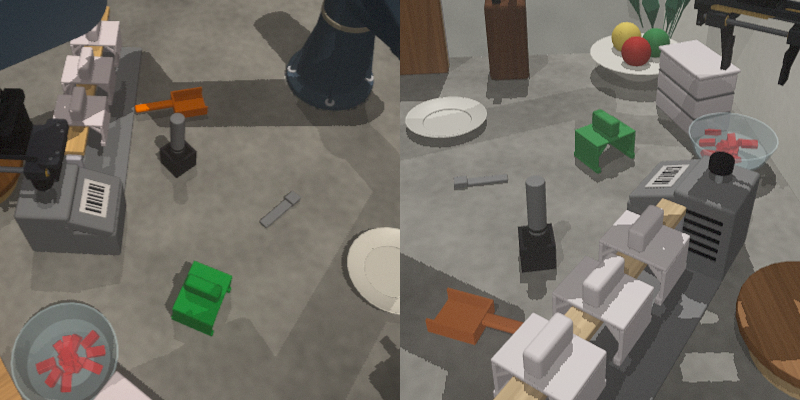

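The knob is back down at (722,162). All three frames hang level, and the wand stands in its cradle at (537,225). The scoop, separator and green frame are undisturbed.

```bash
python3 -c "
from rig import hand_in
print(hand_in())"
```

```text
the job is handed in; nothing more can be done
None
```

The job is handed in with every step done as asked at about 39 s: the label was scanned, all three white frames hang on the bar, and the timer was pulled to its stop and let go; the hand-in returned no verdict.

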